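Load the rocking mixer, lock it with its rod, start it

TASK

Lay every amber sample bottle that is on the bench on its side in the rocking mixer, one to a lane, cap to the front (towards the robot) and base reaching back past the line of the uprights' holes. Then thread the retaining rod through all four uprights from the orange one, fully home with its red handle up against the orange upright, and only after that push the green run lever fully over, away from the robot. Leave everything else on the bench where it is.

Things in the scene. Friction and masses are not known exactly. Their poses are not given: they have to be found in the camera images.
- mixer: Fixed white rocking mixer, 160 (x) x 250 (y) mm, deck 60 mm above bench. Origin on bench under its centre, z up; front faces its -x, to the robot; +y is its left end (orange upright). Three lanes along its x, at y = +64, 0, -64 mm, a 30 mm wall behind (x = +63). Four uprights at x = +34, y = +96, +32, -32, -96 mm; before each, at x = -45, a guide block 10 (x) x 24 (y) mm, top 94 mm above bench.
- hole0 (a point): Centre (mid-thickness) of the round hole in the orange upright at the left (+y) end, where the rod goes in: 14 mm diameter, 2 mm chamfers, axis along the mixer's y, 118 mm above the bench. The upright is a plate 10 mm thick (y), 24 mm wide (x), its top 135 mm above the bench.
- hole1 (a point): Centre (mid-thickness) of the round hole in the second upright (aluminium): 14 mm diameter, 2 mm chamfers, axis along the mixer's y, 118 mm above the bench. The upright is a plate 10 mm thick (y), 24 mm wide (x), its top 135 mm above the bench.
- hole2 (a point): Centre (mid-thickness) of the round hole in the third upright (aluminium): 14 mm diameter, 2 mm chamfers, axis along the mixer's y, 118 mm above the bench. The upright is a plate 10 mm thick (y), 24 mm wide (x), its top 135 mm above the bench.
- hole3 (a point): Centre (mid-thickness) of the round hole in the fourth upright (aluminium), the right (-y) end: 14 mm diameter, 2 mm chamfers, axis along the mixer's y, 118 mm above the bench. The upright is a plate 10 mm thick (y), 24 mm wide (x), its top 135 mm above the bench.
- lane0 (a point): Good place for the base centre of a bottle in the left (+y) lane: mixer x = +50 mm, 88 mm above the bench; axes as the mixer's, so the cap points to -x. Base may lie anywhere from x = +39 mm to the wall at +63 mm. The lane is two 10 mm rubber rails 24 mm apart (centres), tops 73 mm above the bench, from x = -50 to +57 mm; a bottle lying on them has its axis 88 mm above the bench.
- lane1 (a point): Good place for the base centre of a bottle in the middle lane: mixer x = +50 mm, 88 mm above the bench; axes as the mixer's, so the cap points to -x. Base may lie anywhere from x = +39 mm to the wall at +63 mm. The lane is two 10 mm rubber rails 24 mm apart (centres), tops 73 mm above the bench, from x = -50 to +57 mm; a bottle lying on them has its axis 88 mm above the bench.
- lane2 (a point): Good place for the base centre of a bottle in the right (-y) lane: mixer x = +50 mm, 88 mm above the bench; axes as the mixer's, so the cap points to -x. Base may lie anywhere from x = +39 mm to the wall at +63 mm. The lane is two 10 mm rubber rails 24 mm apart (centres), tops 73 mm above the bench, from x = -50 to +57 mm; a bottle lying on them has its axis 88 mm above the bench.
- bottle1: Amber sample bottle, white label band, blue cap: body 36 mm diameter up to 76 mm, cap 28 mm diameter from 80 to 100 mm; about 0.12 kg. Origin at the centre of its base, z along its axis to the cap. Starts standing on the bench to the mixer's left; may be absent; may be nudged or knocked over.
- bottle2: Amber sample bottle, white label band, blue cap: body 36 mm diameter up to 76 mm, cap 28 mm diameter from 80 to 100 mm; about 0.12 kg. Origin at the centre of its base, z along its axis to the cap. Starts standing on the bench to the mixer's left; may be absent; may be nudged or knocked over.
- bottle3: Amber sample bottle, white label band, blue cap: body 36 mm diameter up to 76 mm, cap 28 mm diameter from 80 to 100 mm; about 0.12 kg. Origin at the centre of its base, z along its axis to the cap. Starts standing on the bench to the mixer's left; may be absent; may be nudged or knocked over.
- rod: Retaining rod: steel, 10 mm diameter, 215 mm from shoulder to tip, last 7 mm tapered to 4 mm; behind the shoulder a red handle block 40 mm long, 16 mm wide (y), 24 mm tall (z +9 to -15 mm). About 70 g, centre of mass some 70 mm ahead of the shoulder. Origin on the axis at the shoulder; x towards the tip. Starts level in its rest with the handle free off the +y (robot's left) end.
- rod_tip (a point): The rod's tip, on its axis, 215 mm from the shoulder.
- rod_grip (a point): Middle of the red handle, on the rod's axis, 20 mm behind the shoulder: grip it here, across its 16 mm width.
- rod_rest: Grey rest fixed to the bench, 170 (x) x 50 mm, with two open-topped notched posts at x = -65 and +65 mm, tops 63 mm above the bench. The rod lies in them along the rest's +x, axis 55 mm above the bench, shoulder near x = -105 mm. Lift the rod straight up at least 20 mm to clear.
- run_lever (a joint): Run lever, green 26 mm ball on a stem, on a grey block (70 x 50 x 25 mm) on the bench to the mixer's right. 0: leans 0.5 rad towards the robot (off); 0.5: upright; 1.0: leans 0.5 rad away (running, end stop). Pivot 22 mm above the bench. Stays where it is left; about 1 N moves it.
- run_lever_tip (a point): Centre of the green ball, 80 mm from the lever's pivot; moves with it. The lever swings in the upright plane of its block's x axis, which points away from the robot, turned by up to 0.3 rad either way; the point's own axes turn with the lever, its y lying along the level pivot axis.
- timer: Bystander, leave alone: white kitchen-type timer, 60 x 50 x 22 mm. Origin under its centre.
- petri: Bystander, leave alone: clear closed dish, 56 mm diameter, 16 mm tall. Origin under its centre.
- notepad: Bystander, leave alone: yellow pad, 100 x 70 x 12 mm. Origin under its centre.
- tip_box: Bystander, leave alone: blue tip box, 120 x 80 x 55 mm. Origin under its centre.
- pen_cup: Bystander, leave alone: black open cup holding three pens, 76 mm diameter at the rim, 95 mm tall, pens up to 150 mm above the bench. Origin under its centre.
- reagent: Bystander, leave alone: clear glass reagent bottle with blue cap, 70 mm diameter, 140 mm tall (much bigger than the sample bottles; not part of the job). Origin under its centre.

How it is judged:
By the outcome, as a careful person would: the job done as asked, in the order asked, and still so for the second after the job is handed in, with the robot touching nothing.
Of bottle1, bottle2, bottle3 only 2 to 3 are there at a start; the rules pass over those that are not, and their reading is None.
At some moment in a run one of bottle1, bottle2, bottle3 may be knocked a few centimetres aside while the robot is not near it.
It also fails if it takes over 210 s, if anything falls off the work surface, if the arm or the gripper's body presses on something with over 40 N, if the wrist force passes 120 N, or if a joint passes its speed limit or range.

ROBOT

A 7-joint arm with a two-finger parallel gripper is mounted at the origin on the work surface. World frame = base frame: x ahead of the robot, y to its left, z up, the work surface at z = 0. Lengths are in m, angles in rad, forces in N, time in s.
With the tool pointing down it reaches from about 0.4 to 0.875 m from the base axis. Payload 19.3 kg.
Tool frame: the origin (TCP) lies on the mounting face of the last link; the fingertips stand 173 mm ahead of it and the grasp point (between the pads) lies 155 mm ahead of it; z points along the fingers, y is the line along which they close (so a half turn about z gives the same grasp; the last joint's range is limited). The gripper opens to 85 mm and grips with 20 to 120 N. Pads are 22 mm wide; open, the fingers measure 114 mm over their backs; the gripper's body (76 mm by 85 mm) begins 54 mm behind the grasp point. The pads swing forward as they close: fully open they stand 13 mm farther back than shut.
Start: joints at [-1.368, 0.521, -0.036, 1.599, 0.021, 1.021, -0.113], TCP at [0.168, 0.602, 0.405] pointing down, gripper open.
Joint ranges: [-2.91, 2.91], [-0.3, 2.13], [-1.5, 1.42], [0.17, 2.43], [-1.26, 4.41], [0.16, 1.93], [-2.52, 2.52]. Speed limits (rad/s): [1.89, 1.89, 2.39, 2.39, 3.01, 3.01, 3.01].

INTERFACE

Orientations are given as [roll, pitch, yaw] about the fixed x, y, z axes, in that order (R = Rz(yaw) Ry(pitch) Rx(roll)).
In Python, from workcell import bot, vision gives the robot as it stands.
- The arm moves only by the shell command python3 -m creep 'ROWS' [FORCE]. ROWS is JSON, a list that holds one entry, the list of rows, each a list of 7 numbers: the opening, from -1 (shut) to 1 (fully open), then the shift along the tool's x, y, z in cm, then the turn, a rotation vector about the tool's x, y, z in rad. In form: [[[grip, tx, ty, tz, rx, ry, rz], ...]]. A call has 1 to 12 rows; each row shifts and turns the commanded pose from where the row before left it, along the tool's axes as they then stand; what a row does not reach is not made up. A row lasts 1/8 s, in which the tool goes at most 62.5 mm and 10.7 degrees, less where a joint would pass 70% of its speed; a pose out of reach is approached as far as the arm can. A call with a gripper value outside its range is refused whole. The fingers move at their own pace and stop on an object; FORCE is the grip in N (left out, the last holds). Time passes only in rows, so rows that do not move let the fingers close. It gives the time, the measured TCP pose, the force, the opening and the grip force at its end, in the units of the state.
- bot.observe(): the state, without advancing time (a new reading comes with each control period).
- vision.grab_frame(name): name is "scene" or "top" or "wrist"; returns a dict with "image" (384x512x3 uint8, blue, green, red), "depth" (384x512 float32, m along the optical axis (not along the pixel's ray), 0 where there is no reading), "fovy" (degrees; the focal length in pixels is half the picture's height over the tangent of half this angle, whatever the lens; pixels are square), "cx", "cy" (the principal point, pixels), "cam_to_world" (4x4, takes a point from camera to world coordinates); the wrist camera has in their place "tool_from_camera" (4x4, takes a point from camera to tool coordinates, whose origin is the TCP and whose axes are the flange's). Camera axes: x right, y down, z forward; pixel columns grow to the right and rows downward; lengths in m; the calibration is good to about 2 mm. A picture is of the moment at which its call begins: read the wrist's pose just before it.
- bot.job_done(): hands the job in; it is judged then, once.
The state is a dict: "clock": time; "qpos": joint angles; "qd": joint speeds; "joint_efforts": joint torques, N m; "position": TCP position; "tool_rot": TCP orientation; "force": force on the tool from outside, world axes, zero at the start; "moment": the same for the moment, N m; "grip_width": finger opening in m; "finger_force": force on a finger pad.
Only numpy, scipy, OpenCV 4.12 (cv2) and the standard library are available. Lean on these libraries where they do the work, as an engineer would, in place of code of your own. Each camera call takes 0.05 s, during which the arm holds its last target. There are 200 camera calls.

## Working session

There is one attempt and no reset: what is moved stays moved. The work goes in short steps, Python scripts to look and compute and a shell command to move; the robot and the scene stay as the last step left them, time stands still between calls to the robot, and variables do not carry over. Pictures are saved under pics/ and viewed, at most 14 in all, crops included, and the job is handed in when it is done.

```bash
mkdir -p pics; ls
python3 - <<'E'
from workcell import bot, vision
import cv2, numpy as np
for n in ("scene","top"):
    f=vision.grab_frame(n); cv2.imwrite(f"pics/{n}0.png",f["image"])
    np.savez(f"{n}0.npz",**{k:f[k] for k in f})
    print(n,f["fovy"],f["cx"],f["cy"],np.round(f["cam_to_world"],3).tolist())
s=bot.observe(); print({k:np.round(s[k],3).tolist() for k in s})
E
```

```text
pics
scene 57.2281187965869 252.74827843741474 189.62859737399705 [[-0.666, 0.621, -0.413, 0.979], [0.746, 0.558, -0.364, 0.349], [0.004, -0.55, -0.835, 0.907], [0.0, 0.0, 0.0, 1.0]]
top 51.817310170952126 257.0276518730195 194.93443141993035 [[0.0, -0.998, 0.071, 0.492], [-1.0, 0.0, 0.009, -0.01], [-0.009, -0.071, -0.997, 1.184], [0.0, 0.0, 0.0, 1.0]]
{'clock': 0.1, 'qpos': [-1.368, 0.522, -0.036, 1.6, 0.021, 1.021, -0.113], 'qd': [-0.001, -0.0, 0.0, -0.001, 0.001, -0.001, -0.0], 'joint_efforts': [0.005, -92.848, 1.985, -37.053, 0.018, 0.005, 0.0], 'position': [0.168, 0.602, 0.404], 'tool_rot': [-3.141, 0.0, 2.869], 'force': [-0.282, 0.635, -0.703], 'moment': [0.007, 0.009, -0.018], 'finger_force': 0.0, 'grip_width': 0.085}
```

View pics/scene0.png

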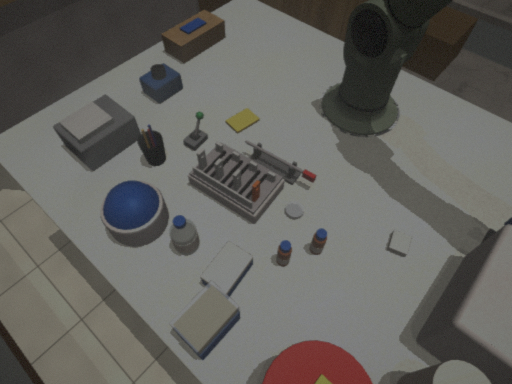

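View pics/top0.png

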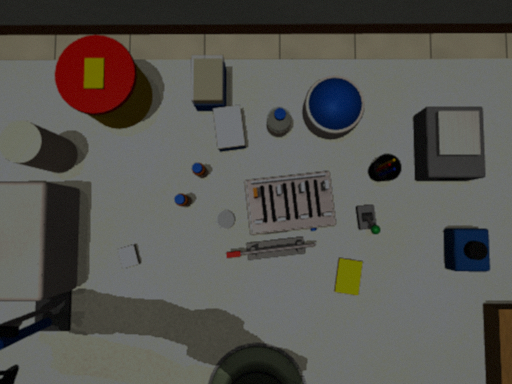

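Scene view: two amber bottles at scene (285,252) and (320,240), mixer at (240,178), rod with red handle at (309,175) and lever ball at (199,115). In the top view the bottles are at (200,170) and (183,200), the mixer at (290,202) and the rod handle at (233,254). There is a small blue spot at (313,229) to check.

```bash
cat > h.py <<'E'
import numpy as np, cv2
from scipy.spatial.transform import Rotation as R
from workcell import bot, vision
def grab(n):
    s=bot.observe(); f=vision.grab_frame(n)
    f["f"]=f["image"].shape[0]/2/np.tan(np.radians(f["fovy"])/2)
    if n=="wrist":
        T=np.eye(4); T[:3,:3]=R.from_euler("xyz",s["tool_rot"]).as_matrix(); T[:3,3]=s["position"]
        f["T"]=T@f["tool_from_camera"]
    else: f["T"]=f["cam_to_world"]
    return f
def ray(f,p,z):
    "pixels (n,2) cast onto world plane z"
    p=np.atleast_2d(p).astype(float)
    d=np.c_[(p-[f["cx"],f["cy"]])/f["f"],np.ones(len(p))]@f["T"][:3,:3].T
    o=f["T"][:3,3]; return o+d*((z-o[2])/d[:,2])[:,None]
def cloud(f):
    v,u=np.mgrid[:f["depth"].shape[0],:f["depth"].shape[1]]; D=f["depth"]
    P=np.stack([(u-f["cx"])/f["f"]*D,(v-f["cy"])/f["f"]*D,D],-1)
    return P@f["T"][:3,:3].T+f["T"][:3,3]
def blobs(f,lo,hi,amin=8):
    m=cv2.inRange(cv2.cvtColor(f["image"],cv2.COLOR_BGR2HSV),np.array(lo),np.array(hi))
    n,l,st,c=cv2.connectedComponentsWithStats(m)
    return [(c[i],st[i],l==i) for i in range(1,n) if st[i,4]>=amin]
def inhand(): 
    s=bot.observe(); return np.array(s["position"]),R.from_euler("xyz",s["tool_rot"])
def move(goal,rot):
    "grasp-point goal (world), goal Rotation -> shift in tool axes (cm), rotvec in tool axes, applied shift first"
    p,r=inhand(); g=np.array(goal)-rot.apply([0,0,.155])
    print("shift cm",np.round(r.inv().apply(g-p)*100,2),"turn",np.round((r.inv()*rot).as_rotvec(),3))
E
python3 - <<'E'
from h import *
for n in("top","scene"):
    f=grab(n); C=cloud(f)
    for nm,lo,hi in (("blue",(100,120,50),(130,255,255)),("green",(45,100,40),(85,255,255)),("red",(0,150,80),(6,255,255)),("orange",(7,130,80),(20,255,255)),("yellow",(24,150,80),(35,255,255))):
        for c,st,m in blobs(f,lo,hi,5):
            P=C[m]; P=P[f["depth"][m]>0]
            if len(P) and np.hypot(*np.median(P,0)[:2])<1: print(n,nm,np.round(c),st[4],np.round(np.median(P,0),3),"zmax",round(P[:,2].max(),3))
    cv2.imwrite(f"pics/{n}crop.png",cv2.resize(f["image"][100:290,160:400] if n=="top" else f["image"][80:270,130:370],(760,600),interpolation=cv2.INTER_CUBIC))
    if n=="top":
        m=(abs(C[...,0]-.55)<.13)&(abs(C[...,1]+.11)<.2)
        for lo,hi in((.055,.068),(.068,.078),(.08,.1),(.105,.14)):
            q=C[m&(C[...,2]>lo)&(C[...,2]<hi)]; 
            print(lo,len(q),np.round(cv2.minAreaRect(q[:,:2].astype(np.float32))[0],3),cv2.minAreaRect(q[:,:2].astype(np.float32))[1:])
E
```

```text
top blue [335. 103.] 2051 [ 0.817 -0.212  0.124] zmax 0.14
top blue [280. 113.] 108 [ 0.786 -0.062  0.139] zmax 0.146
top blue [197. 168.] 75 [0.646 0.166 0.099] zmax 0.105
top blue [394. 168.] 6 [ 0.635 -0.361  0.148] zmax 0.155
top blue [179. 199.] 73 [0.558 0.214 0.099] zmax 0.106
top blue [313. 229.] 11 [ 0.474 -0.162  0.032] zmax 0.038
top blue [470. 250.] 946 [ 0.418 -0.589  0.069] zmax 0.103
top green [375. 229.] 53 [ 0.475 -0.322  0.102] zmax 0.108
top red [95. 74.] 4058 [0.877 0.418 0.189] zmax 0.196
top red [233. 254.] 71 [0.405 0.067 0.064] zmax 0.07
top orange [104.  68.] 9 [0.891 0.394 0.191] zmax 0.191
top orange [86. 83.] 30 [0.846 0.447 0.19 ] zmax 0.195
top orange [255. 192.] 33 [0.574 0.005 0.134] zmax 0.138
top orange [506. 332.] 367 [ 0.208 -0.676  0.08 ] zmax 0.086
top orange [510. 337.] 14 [ 0.184 -0.688  0.078] zmax 0.083
top orange [502. 354.] 23 [ 0.138 -0.664  0.08 ] zmax 0.085
top orange [504. 377.] 48 [ 0.075 -0.666  0.08 ] zmax 0.083
top orange [510. 374.] 9 [ 0.085 -0.683  0.08 ] zmax 0.082
top yellow [94. 73.] 552 [0.877 0.42  0.193] zmax 0.199
top yell
[... 964 characters left out ...]
9 0.372 0.19 ] zmax 0.191
scene red [325. 371.] 1476 [0.828 0.394 0.19 ] zmax 0.194
scene red [331. 347.] 5 [0.792 0.383 0.191] zmax 0.193
scene red [296. 349.] 5 [0.838 0.336 0.189] zmax 0.19
scene red [321. 350.] 6 [0.808 0.372 0.19 ] zmax 0.194
scene red [288. 354.] 6 [0.855 0.331 0.191] zmax 0.193
scene red [315. 353.] 8 [0.82  0.367 0.19 ] zmax 0.191
scene red [277. 358.] 6 [0.873 0.319 0.191] zmax 0.191
scene red [292. 362.] 17 [0.861 0.345 0.19 ] zmax 0.193
scene red [274. 378.] 10 [0.904 0.336 0.19 ] zmax 0.191
scene orange [256. 184.] 24 [0.578 0.006 0.134] zmax 0.138
scene orange [257. 189.] 5 [0.576 0.008 0.11 ] zmax 0.112
scene orange [324. 378.] 25 [0.84  0.403 0.191] zmax 0.197
```

View pics/topcrop.png

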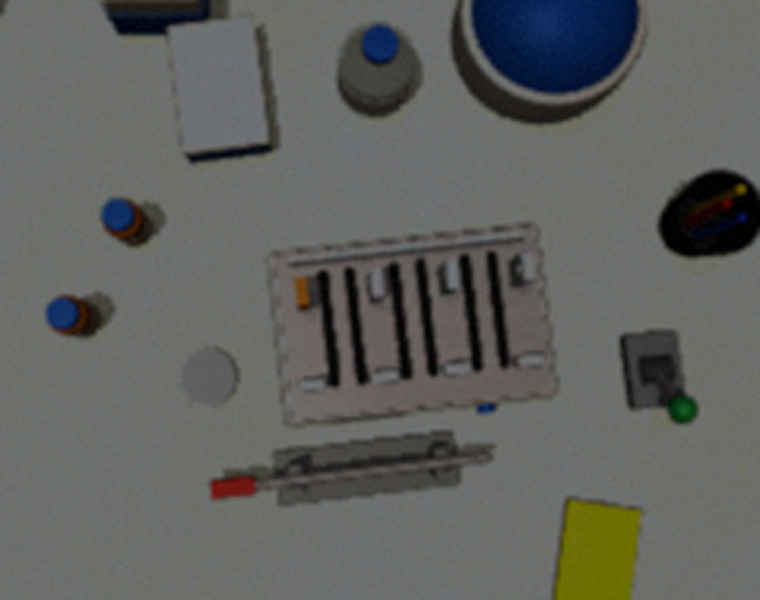

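View pics/scenecrop.png

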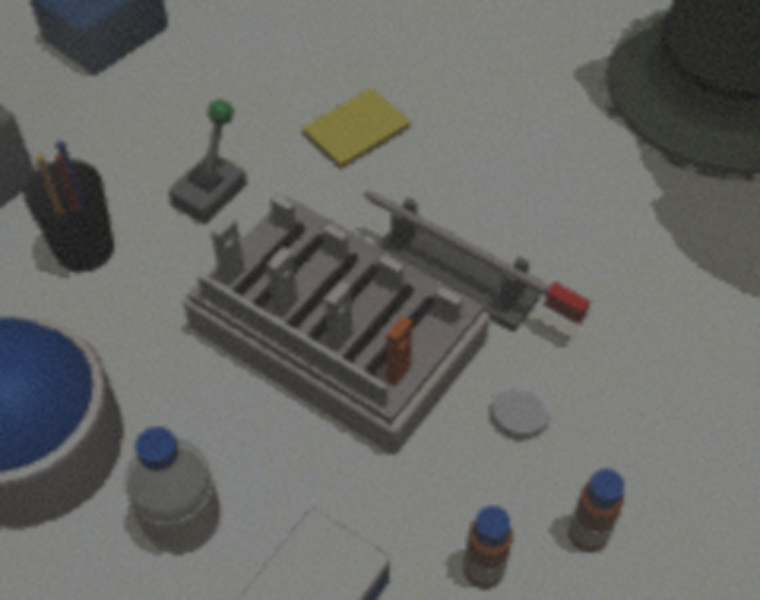

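The two views agree: bottles at (0.560,0.215) and (0.648,0.1675) with cap tops at 0.10, mixer yaw ≈ 0.112 centred near (0.552,-0.096). Only two bottles are present, and the blue spot is a mark on the mixer's front. I'll grip each bottle at a 45° forward tilt. Turning the tool half a turn about its own axis then lays the bottle down with its cap to the front.

```bash
cat >> h.py <<'E'
MX=np.array([.552,-.096]); MY=.112
def mix(x,y,z): 
    c,s=np.cos(MY),np.sin(MY); return np.array([MX[0]+c*x-s*y,MX[1]+s*x+c*y,z])
def rot(tilt,az,side=1):
    "tool leaning forward by tilt from straight down, towards azimuth az; side: sign of tool y along left of az"
    z=np.array([np.sin(tilt)*np.cos(az),np.sin(tilt)*np.sin(az),-np.cos(tilt)])
    y=side*np.array([-np.sin(az),np.cos(az),0]); return R.from_matrix(np.c_[np.cross(y,z),y,z])
def plan(goal,r1,vmax=4.5,wmax=.17,start=None):
    "equal rows that carry the grasp point to goal and the tool to r1"
    p,r=start or inhand(); g=np.array(goal)-r1.apply([0,0,.155])
    W=(r.inv()*r1).as_rotvec(); P=r.inv().apply(g-p)*100
    n=max(1,int(np.ceil(max(np.linalg.norm(P)/vmax,np.linalg.norm(W)/wmax)-.02)))
    A=sum(R.from_rotvec(W*k/n).as_matrix() for k in range(n)); v=np.linalg.solve(A,P)
    print(n,"x",np.round(v,2).tolist(),np.round(W/n,3).tolist()); return g,r1
def st():
    s=bot.observe(); p,r=inhand(); print("t",round(s["clock"],2),"grasp",np.round(p+r.apply([0,0,.155]),4),"q",np.round(s["qpos"],2),"w",round(s["grip_width"],4),"ff",round(s["finger_force"],1),"F",np.round(s["force"],1))
E
python3 - <<'E'
from h import *
a=.367
for s in(1,-1):
    r1=rot(.785,a,s); d=r1.apply([0,0,1])
    b=np.array([.560,.215,.058])
    S=plan(b-.13*d,r1); plan(b,r1,start=S)
E
```

```text
12 x [-1.21, -4.02, 1.59] [-0.021, -0.063, -0.05]
3 x [0.0, -0.0, 4.33] [0.0, 0.0, 0.0]
15 x [-4.39, 0.78, -0.43] [-0.065, 0.021, 0.156]
3 x [-0.0, -0.0, 4.33] [0.0, 0.0, 0.0]
```

```bash
R='[1,-1.21,-4.02,1.59,-0.021,-0.063,-0.05]'; python3 -m creep '[[[1,-1.21,-4.02,1.59,-0.021,-0.063,-0.05],[1,-1.21,-4.02,1.59,-0.021,-0.063,-0.05],[1,-1.21,-4.02,1.59,-0.021,-0.063,-0.05],[1,-1.21,-4.02,1.59,-0.021,-0.063,-0.05],[1,-1.21,-4.02,1.59,-0.021,-0.063,-0.05],[1,-1.21,-4.02,1.59,-0.021,-0.063,-0.05],[1,-1.21,-4.02,1.59,-0.021,-0.063,-0.05],[1,-1.21,-4.02,1.59,-0.021,-0.063,-0.05],[1,-1.21,-4.02,1.59,-0.021,-0.063,-0.05],[1,-1.21,-4.02,1.59,-0.021,-0.063,-0.05],[1,-1.21,-4.02,1.59,-0.021,-0.063,-0.05],[1,-1.21,-4.02,1.59,-0.021,-0.063,-0.05]]]' 40
python3 - <<'E'
from h import *
st(); a=.367; r1=rot(.785,a); d=r1.apply([0,0,1]); b=np.array([.560,.215,.058])
S=plan(b-.12*d,r1); plan(b,r1,start=S)
f=grab("wrist"); cv2.imwrite("pics/w1.png",f["image"])
for c,s_,m in blobs(f,(100,120,40),(130,255,255),30): print("blue",np.round(c),s_[4],np.round(ray(f,c,.09),3))
E
```

```text
clock: 1.7
position: [0.252, 0.2699, 0.237]
tool_rot: [-2.921, 0.395, -2.886]
force: [0.8, -1.3, 0.3]
grip_width: 0.0853
finger_force: 0.0
t 1.7 grasp [0.317  0.2519 0.0974] q [-0.75  0.52 -0.52  2.42  1.33  0.72 -0.65] w 0.0853 ff 0.0 F [ 0.8 -1.3  0.3]
4 x [-1.98, -3.79, 1.28] [-0.07, -0.1, -0.013]
3 x [-0.0, -0.0, 4.0] [0.0, 0.0, 0.0]
```

View pics/w1.png

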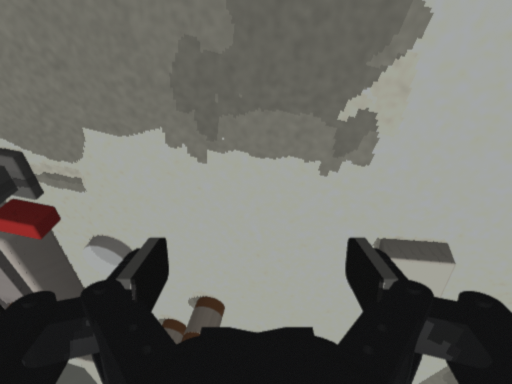

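Wrist view: bottles seen base-side at (205,310), red rod handle at (28,218). The arm is folded close (j4 near its limit). I'll extend towards the pre-grasp pose.

```bash
python3 -m creep '[[[1,-1.98,-3.79,1.28,-0.07,-0.1,-0.013],[1,-1.98,-3.79,1.28,-0.07,-0.1,-0.013],[1,-1.98,-3.79,1.28,-0.07,-0.1,-0.013],[1,-1.98,-3.79,1.28,-0.07,-0.1,-0.013]]]'
python3 - <<'E'
from h import *
st(); a=.367; r1=rot(.785,a); d=r1.apply([0,0,1]); b=np.array([.560,.215,.058])
S=plan(b-.12*d,r1); plan(b-.06*d,r1,start=S)
E
```

```text
clock: 2.25
position: [0.2815, 0.2398, 0.1911]
tool_rot: [-2.794, 0.359, -2.606]
force: [-0.4, 0.2, -1.5]
grip_width: 0.0854
finger_force: 0.0
t 2.25 grasp [0.3525 0.2206 0.0547] q [-0.1   1.08 -1.32  2.43  1.62  1.5  -0.45] w 0.0854 ff 0.0 F [-0.4  0.2 -1.5]
4 x [-1.64, -3.35, -0.06] [-0.062, -0.099, 0.054]
2 x [-0.0, 0.0, 3.0] [0.0, 0.0, 0.0]
```

Run:
```python
from h import *
S=plan([.38,.25,.25],R.from_euler("xyz",bot.observe()["tool_rot"]))
S2=plan([.48,.25,.3],rot(0,.367),start=S)
```

```text
5 x [-2.1, -0.94, -3.26] [0.0, 0.0, 0.0]
5 x [-3.17, -1.96, -0.32] [-0.063, 0.077, 0.021]
```

```bash
python3 -m creep '[[[1,-2.1,-0.94,-3.26,0,0,0],[1,-2.1,-0.94,-3.26,0,0,0],[1,-2.1,-0.94,-3.26,0,0,0],[1,-2.1,-0.94,-3.26,0,0,0],[1,-2.1,-0.94,-3.26,0,0,0],[1,-3.17,-1.96,-0.32,-0.063,0.077,0.021],[1,-3.17,-1.96,-0.32,-0.063,0.077,0.021],[1,-3.17,-1.96,-0.32,-0.063,0.077,0.021],[1,-3.17,-1.96,-0.32,-0.063,0.077,0.021],[1,-3.17,-1.96,-0.32,-0.063,0.077,0.021]]]'
python3 - <<'E'
from h import *
st(); a=.367
for s in (1,-1):
  for t in(.785,1.0):
    S=plan([.5,.22,.25],rot(t,a,s))
E
```

```text
clock: 3.5
position: [0.4812, 0.2497, 0.4549]
tool_rot: [3.137, -0.003, -2.779]
force: [-0.2, -0.4, 0.1]
grip_width: 0.0856
finger_force: 0.0
t 3.5 grasp [0.4805 0.2502 0.2999] q [ 0.31  0.72 -1.43  1.72  0.73  1.37  0.68] w 0.0856 ff 0.0 F [-0.2 -0.4  0.1]
5 x [2.6, -0.7, 1.21] [0.001, -0.158, -0.001]
6 x [2.81, -0.59, 1.06] [0.0, -0.167, -0.001]
19 x [-0.28, -1.1, 0.16] [-0.063, -0.0, 0.152]
19 x [-0.27, -1.39, 0.13] [-0.079, -0.0, 0.145]
```

```bash
python3 -m creep '[[[1,0,0,0,0,0,0],[1,0,0,0,0,0,0]]]' >/dev/null; python3 -c "from h import *; st()"
python3 -m creep '[[[1,2.6,-0.7,1.21,0,-0.158,0],[1,2.6,-0.7,1.21,0,-0.158,0],[1,2.6,-0.7,1.21,0,-0.158,0],[1,2.6,-0.7,1.21,0,-0.158,0],[1,2.6,-0.7,1.21,0,-0.158,0]]]'
python3 -c "
from h import *
st()
r1=rot(.785,.367); d=r1.apply([0,0,1]); b=np.array([.560,.215,.058])
S=plan(b-.12*d,r1); plan(b,r1,start=S)
"
```

```text
t 3.75 grasp [0.4791 0.2503 0.2994] q [ 0.31  0.72 -1.44  1.72  0.73  1.37  0.68] w 0.0852 ff 0.0 F [-0.4 -1.1 -0.4]
clock: 4.38
position: [0.4065, 0.1865, 0.3753]
tool_rot: [-3.118, 0.692, -2.78]
force: [1.6, -0.4, 0.4]
grip_width: 0.0854
finger_force: 0.0
t 4.38 grasp [0.5002 0.2179 0.2559] q [ 0.42  0.43 -1.27  2.29  1.65  0.63 -0.17] w 0.0854 ff 0.0 F [ 1.6 -0.4  0.4]
3 x [3.73, -0.92, 2.19] [-0.009, -0.031, -0.001]
3 x [-0.0, -0.0, 4.0] [0.0, 0.0, 0.0]
```

```bash
python3 -c "
from h import *
r1=rot(.785,.367); b=np.array([.560,.215,.2])
S=plan(b,r1); plan([.56,.215,.06],r1,start=S)
"
```

```text
2 x [0.49, -1.34, 3.95] [-0.014, -0.047, -0.002]
4 x [2.47, 0.0, 2.48] [0.0, 0.0, 0.0]
```

```bash
python3 -m creep '[[[1,0.49,-1.34,3.95,-0.014,-0.047,-0.002],[1,0.49,-1.34,3.95,-0.014,-0.047,-0.002],[1,0,0,0,0,0,0]]]'
python3 -c "
from h import *
st()
r1=rot(.785,.367)
S=plan([.56,.215,.06],r1)
"
```

```text
clock: 4.75
position: [0.4588, 0.1759, 0.3069]
tool_rot: [3.136, 0.778, -2.779]
force: [-0.6, 0.9, 1.1]
grip_width: 0.0854
finger_force: 0.0
t 4.75 grasp [0.5602 0.2153 0.1965] q [ 0.37  0.69 -1.17  2.28  2.08  0.76 -0.38] w 0.0854 ff 0.0 F [-0.6  0.9  1.1]
4 x [2.43, -0.0, 2.42] [0.001, -0.002, -0.001]
```

```bash
python3 -m creep '[[[1,2.43,0,2.42,0,-0.002,0],[1,2.43,0,2.42,0,-0.002,0],[1,2.43,0,2.42,0,-0.002,0],[1,2.43,0,2.42,0,-0.002,0],[1,0,0,0,0,0,0]]]'
python3 - <<'E'
from h import *
st(); plan([.56,.215,.06],rot(.785,.367))
f=grab("top")
for c,s_,m in blobs(f,(100,120,40),(130,255,255),30): print("blue",np.round(c),s_[4],np.round(ray(f,c,.1),3))
E
```

```text
clock: 5.38
position: [0.458, 0.1766, 0.1721]
tool_rot: [3.139, 0.787, -2.777]
force: [0.4, -0.8, 0.4]
grip_width: 0.0856
finger_force: 0.0
t 5.38 grasp [0.5604 0.2162 0.0627] q [ 0.27  1.05 -1.05  2.32  2.43  1.04 -0.52] w 0.0856 ff 0.0 F [ 0.4 -0.8  0.4]
1 x [0.21, -0.08, 0.13] [0.001, 0.002, -0.001]
blue [335. 103.] 2067 [[ 0.825 -0.217  0.1  ]]
blue [210. 105.] 55 [[0.822 0.132 0.1  ]]
blue [280. 114.] 110 [[ 0.796 -0.064  0.1  ]]
blue [197. 168.] 76 [[0.645 0.166 0.1  ]]
blue [179. 199.] 77 [[0.558 0.213 0.1  ]]
blue [470. 249.] 1087 [[ 0.421 -0.576  0.1  ]]
blue [  1. 344.] 36 [[0.167 0.688 0.1  ]]
```

```bash
python3 -m creep '[[[-1,0.2,-0.05,0.1,0,0,0],[-1,0,0,0,0,0,0],[-1,0,0,0,0,0,0],[-1,0,0,0,0,0,0],[-1,0,0,0,0,0,0],[-1,0,0,0,0,0,0]]]' 60
python3 - <<'E'
from h import *
st()
S=plan([.56,.215,.20],rot(.785,.367))
E
```

```text
clock: 6.18
position: [0.4588, 0.1755, 0.1714]
tool_rot: [3.14, 0.793, -2.777]
force: [-3.3, -3.9, 10.9]
grip_width: 0.0345
finger_force: 58.7
t 6.17 grasp [0.5619 0.215  0.0626] q [ 0.28  1.05 -1.05  2.32  2.44  1.05 -0.52] w 0.0345 ff 58.7 F [-3.3 -3.9 10.9]
4 x [-2.44, 0.02, -2.45] [-0.0, 0.002, -0.001]
```

```bash
python3 -m creep '[[[-1,-2.44,0,-2.45,0,0,0],[-1,-2.44,0,-2.45,0,0,0],[-1,-2.44,0,-2.45,0,0,0],[-1,-2.44,0,-2.45,0,0,0],[-1,-2.44,0,-2.45,0,0,0],[-1,0,0,0,0,0,0]]]'
python3 -c "from h import *; st()"
python3 -m creep '[[[-1,0,0,0,0,0,0.17],[-1,0,0,0,0,0,0.17],[-1,0,0,0,0,0,0.17],[-1,0,0,0,0,0,0.17]]]'
python3 -c "from h import *; st()"
```

```text
clock: 6.92
position: [0.4575, 0.175, 0.3458]
tool_rot: [-3.141, 0.795, -2.776]
force: [-0.1, -0.3, -1.9]
grip_width: 0.0344
finger_force: 60.6
t 6.92 grasp [0.5609 0.2144 0.2372] q [ 0.41  0.58 -1.19  2.27  1.99  0.67 -0.33] w 0.0344 ff 60.6 F [-0.1 -0.3 -1.9]
clock: 7.42
position: [0.4572, 0.1746, 0.3426]
tool_rot: [2.572, 0.581, 2.646]
force: [0.3, -0.4, -1.0]
grip_width: 0.0349
finger_force: 60.5
t 7.42 grasp [0.5599 0.2141 0.2334] q [ 0.49  0.7  -1.35  2.27  1.94  0.81 -0.91] w 0.0349 ff 60.5 F [ 0.3 -0.4 -1. ]
```

```bash
python3 -m creep '[[[-1,0,0,0,0,0,-0.17],[-1,0,0,0,0,0,-0.17],[-1,0,0,0,0,0,-0.17],[-1,0,0,0,0,0,-0.17],[-1,0,0,0,0,0,-0.17],[-1,0,0,0,0,0,-0.17],[-1,0,0,0,0,0,-0.17],[-1,0,0,0,0,0,-0.17],[-1,0,0,0,0,0,-0.17],[-1,0,0,0,0,0,-0.17],[-1,0,0,0,0,0,-0.17],[-1,0,0,0,0,0,-0.17]]]'
python3 - <<'E'
from h import *
st(); plan(mix(-.01,.064,.25),rot(.785,.112,-1))
E
```

```text
clock: 8.93
position: [0.4571, 0.1746, 0.3425]
tool_rot: [-2.363, 0.147, -1.351]
force: [-0.3, -0.0, -1.6]
grip_width: 0.0341
finger_force: 60.5
t 8.93 grasp [0.5598 0.2141 0.2333] q [ 0.16  0.43 -0.84  2.28  2.15  0.49  0.79] w 0.0341 ff 60.5 F [-0.3 -0.  -1.6]
10 x [1.59, 1.74, -0.71] [-0.013, 0.015, -0.159]
```

```bash
python3 -m creep '[[[-1,1.59,1.74,-0.71,-0.013,0.015,-0.159],[-1,1.59,1.74,-0.71,-0.013,0.015,-0.159],[-1,1.59,1.74,-0.71,-0.013,0.015,-0.159],[-1,1.59,1.74,-0.71,-0.013,0.015,-0.159],[-1,1.59,1.74,-0.71,-0.013,0.015,-0.159],[-1,1.59,1.74,-0.71,-0.013,0.015,-0.159],[-1,1.59,1.74,-0.71,-0.013,0.015,-0.159],[-1,1.59,1.74,-0.71,-0.013,0.015,-0.159],[-1,1.59,1.74,-0.71,-0.013,0.015,-0.159],[-1,1.59,1.74,-0.71,-0.013,0.015,-0.159],[-1,0,0,0,0,0,0]]]'
python3 - <<'E'
from h import *
st(); S=plan(mix(-.01,.064,.2),rot(.785,.112,-1));plan(mix(-.01,.064,.11),rot(.785,.112,-1),start=S)
for n in("top","scene"):
    f=grab(n)
    i=f["image"]; i=i[120:280,180:380] if n=="top" else i[60:260,160:360]
    globals()[n]=cv2.resize(i,(500,400),interpolation=cv2.INTER_CUBIC)
    for c,s_,m in blobs(f,(100,120,40),(130,255,255),20):
        P=cloud(f)[m&(f["depth"]>0)]; P=np.median(P,0)
        if np.hypot(*P[:2])<.75: print(n,np.round(c),s_[4],np.round(P,3))
cv2.imwrite("pics/p2.png",cv2.resize(np.hstack([top,scene]),(800,320)))
E
```

```text
clock: 10.3
position: [0.4232, -0.0228, 0.3413]
tool_rot: [-2.953, -0.744, -0.139]
force: [0.1, 0.4, -2.2]
grip_width: 0.0344
finger_force: 60.8
t 10.3 grasp [ 0.5293 -0.0084  0.2293] q [ 0.83  0.41 -1.07  2.4   2.29  0.41  2.39] w 0.0344 ff 60.8 F [ 0.1  0.4 -2.2]
2 x [-0.92, 1.31, 1.14] [-0.007, 0.012, -0.092]
2 x [-3.18, 0.0, 3.18] [0.0, 0.0, 0.0]
top [197. 168.] 75 [0.646 0.166 0.099]
top [261. 218.] 34 [ 0.504 -0.011  0.243]
top [470. 249.] 1070 [ 0.42  -0.588  0.069]
top [  1. 344.] 33 [0.23  0.553 0.309]
scene [193.  25.] 152 [ 0.145 -0.716  0.088]
scene [285. 245.] 57 [0.649 0.168 0.1  ]
```

View pics/p2.png

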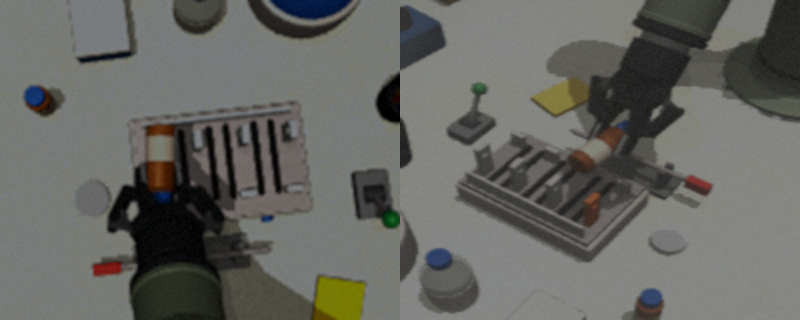

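Bottle is held level, cap towards the robot, above the left lane (top crop (160,150)). Next I'll lower it while finishing the turn.

```bash
python3 -m creep '[[[-1,-0.92,1.31,1.14,-0.007,0.012,-0.092],[-1,-0.92,1.31,1.14,-0.007,0.012,-0.092],[-1,-1.8,0,1.8,0,0,0],[-1,-1.8,0,1.8,0,0,0],[-1,0,0,0,0,0,0]]]'
python3 - <<'E'
from h import *
st(); S=plan(mix(-.01,.064,.13),rot(.785,.112,-1))
E
```

```text
clock: 11.02
position: [0.434, -0.0449, 0.2591]
tool_rot: [-3.13, -0.776, 0.107]
force: [-0.2, 0.6, -1.1]
grip_width: 0.0346
finger_force: 60.8
t 11.03 grasp [ 0.5417 -0.0316  0.1485] q [ 0.78  0.69 -1.    2.43  2.51  0.66  2.52] w 0.0346 ff 60.8 F [-0.2  0.6 -1.1]
1 x [-1.93, 0.01, 0.83] [-0.008, 0.009, -0.004]
```

Run:
```python
from h import *
S=plan(mix(-.0126,.064,.10),rot(.785,.112,-1),vmax=2); plan(mix(-.0126,.064,.088),rot(.785,.112,-1),start=S)
```

```text
3 x [-1.41, 0.01, 0.93] [-0.003, 0.003, -0.001]
1 x [-0.85, 0.0, 0.85] [0.0, 0.0, 0.0]
```

```bash
python3 -m creep '[[[-1,-1.41,0,0.93,0,0,0],[-1,-1.41,0,0.93,0,0,0],[-1,-1.41,0,0.93,0,0,0],[-1,0,0,0,0,0,0]]]'
python3 - <<'E'
from h import *
st(); S=plan(mix(-.0126,.064,.088),rot(.785,.112,-1))
f=grab("top"); cv2.imwrite("pics/t3.png",cv2.resize(f["image"][140:260,220:360],(700,600),interpolation=cv2.INTER_CUBIC))
E
```

```text
clock: 11.52
position: [0.4369, -0.0491, 0.213]
tool_rot: [-3.13, -0.771, 0.109]
force: [-0.3, -0.4, -1.5]
grip_width: 0.0348
finger_force: 60.8
t 11.53 grasp [ 0.5441 -0.0356  0.1018] q [ 0.75  0.82 -0.95  2.43  2.59  0.77  2.52] w 0.0348 ff 60.8 F [-0.3 -0.4 -1.5]
1 x [-2.01, -0.45, 0.19] [-0.009, 0.014, -0.002]
```

View pics/t3.png

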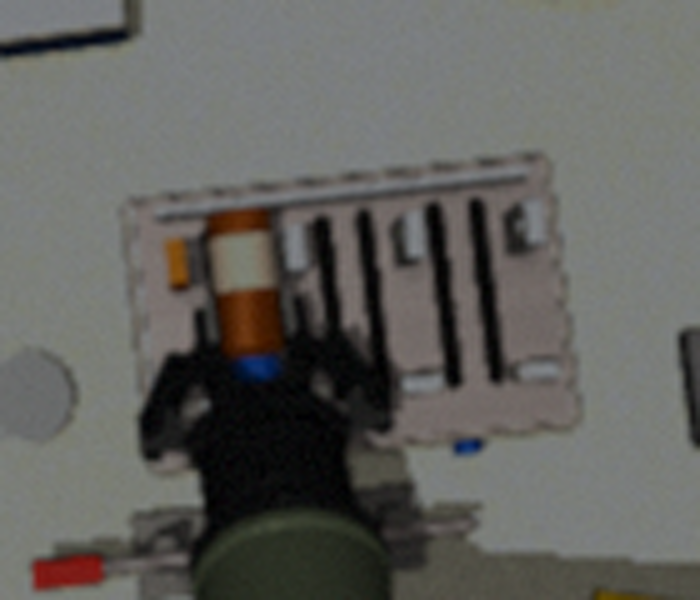

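Bottle in the left lane is nearly aligned: base edge at crop (240,212), in front of the wall, about x=+56. Lowering, and pulling it back a little.

```bash
python3 -m creep '[[[-1,-0.8,-0.2,0.2,0,0,0],[-1,-0.6,-0.2,0.3,0,0,0],[-1,0,0,0,0,0,0]]]'
python3 - <<'E'
from h import *
st(); S=plan(mix(-.008,.064,.086),rot(.785,.112,-1))
E
```

```text
clock: 11.95
position: [0.4371, -0.0472, 0.1999]
tool_rot: [-3.13, -0.768, 0.11]
force: [1.5, 1.9, 0.6]
grip_width: 0.0346
finger_force: 61.3
t 11.95 grasp [ 0.5439 -0.0336  0.0884] q [ 0.74  0.86 -0.94  2.43  2.61  0.8   2.52] w 0.0346 ff 61.3 F [1.5 1.9 0.6]
1 x [-0.93, -0.27, -0.31] [-0.011, 0.017, -0.001]
```

```bash
python3 -m creep '[[[-1,-0.15,0,0.15,0,0,0],[-1,-0.1,0,0.1,0,0,0],[-1,0,0,0,0,0,0]]]'
python3 -m creep '[[[0.1,0,0,0,0,0,0],[0.2,0,0,0,0,0,0],[0.2,0,0,0,0,0,0],[0.2,0,0,0,0,0,0]]]'
python3 - <<'E'
from h import *
st()
f=grab("scene"); i=f["image"]; cv2.imwrite("pics/s4.png",cv2.resize(i[100:230,170:330],(800,600),interpolation=cv2.INTER_CUBIC))
E
```

```text
clock: 12.32
position: [0.4372, -0.0466, 0.1977]
tool_rot: [-3.131, -0.772, 0.114]
force: [-11.9, 4.9, 28.9]
grip_width: 0.0343
finger_force: 64.2
clock: 12.82
position: [0.437, -0.0477, 0.1964]
tool_rot: [-3.131, -0.768, 0.11]
force: [-0.1, -0.3, 0.5]
grip_width: 0.0515
finger_force: 0.0
t 12.82 grasp [ 0.5438 -0.0342  0.0849] q [ 0.74  0.87 -0.93  2.43  2.62  0.81  2.52] w 0.0515 ff 0.0 F [-0.1 -0.3  0.5]
```

View pics/s4.png

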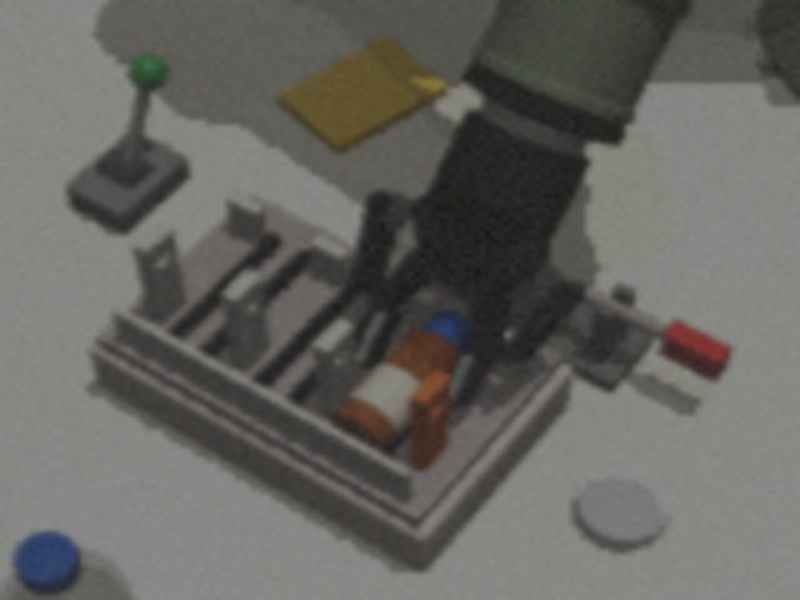

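Bottle 1 is lying in the left lane, cap to the front, base at crop (360,420) past the orange upright. I'll retreat upward and check the second bottle.

```bash
python3 -m creep '[[[0.2,1.2,0,-1.2,0,0,0],[0.2,2.2,0,-2.2,0,0,0],[0.2,2.2,0,-2.2,0,0,0],[1,2.2,0,-2,0,0,0],[1,1.2,0,-1,0,0,0]]]'
python3 - <<'E'
from h import *
st()
f=grab("top")
for c,s_,m in blobs(f,(100,120,40),(130,255,255),20): print(np.round(c),s_[4],np.round(ray(f,c,.1),3))
b=[.647,.167]
S=plan([*b,.22],rot(.785,-.15,-1)); plan([*b,.06],rot(.785,-.15,-1),start=S)
E
```

```text
clock: 13.5
position: [0.4421, -0.048, 0.3223]
tool_rot: [-3.133, -0.77, 0.111]
force: [-0.5, 0.4, 1.2]
grip_width: 0.0843
finger_force: 0.0
t 13.5 grasp [ 0.5492 -0.0346  0.211 ] q [ 0.81  0.47 -0.97  2.38  2.42  0.41  2.52] w 0.0843 ff 0.0 F [-0.5  0.4  1.2]
[335. 103.] 2069 [[ 0.825 -0.217  0.1  ]]
[203. 104.] 23 [[0.823 0.151 0.1  ]]
[280. 114.] 112 [[ 0.796 -0.063  0.1  ]]
[197. 168.] 75 [[0.644 0.166 0.1  ]]
[470. 249.] 1064 [[ 0.421 -0.577  0.1  ]]
[  1. 344.] 33 [[0.166 0.688 0.1  ]]
6 x [1.23, -3.86, 1.08] [-0.032, 0.002, 0.031]
4 x [-2.83, 0.0, 2.83] [0.0, 0.0, 0.0]
```

```bash
python3 -m creep '[[[1,1.23,-3.86,1.08,-0.032,0.002,0.031],[1,1.23,-3.86,1.08,-0.032,0.002,0.031],[1,1.23,-3.86,1.08,-0.032,0.002,0.031],[1,1.23,-3.86,1.08,-0.032,0.002,0.031],[1,1.23,-3.86,1.08,-0.032,0.002,0.031],[1,1.23,-3.86,1.08,-0.032,0.002,0.031],[1,0,0,0,0,0,0]]]'
python3 - <<'E'
from h import *
st()
for n in("top","scene"):
  f=grab(n)
  for c,s_,m in blobs(f,(100,120,40),(130,255,255),10): 
    P=ray(f,c,.1)[0]
    if np.hypot(*P[:2])<.75:print(n,np.round(c),s_[4],np.round(P,3))
b=[.647,.167]
plan([*b,.062],rot(.785,-.15,-1))
E
```

```text
clock: 14.42
position: [0.5304, 0.1715, 0.3251]
tool_rot: [3.14, -0.775, -0.126]
force: [-0.1, 0.2, -0.5]
grip_width: 0.0853
finger_force: 0.0
t 14.43 grasp [0.638  0.1577 0.2144] q [-0.19  0.49 -0.45  2.11  1.75  0.65  2.52] w 0.0853 ff 0.0 F [-0.1  0.2 -0.5]
top [197. 168.] 75 [0.645 0.166 0.1  ]
top [269. 215.] 63 [ 0.514 -0.033  0.1  ]
top [313. 229.] 11 [ 0.476 -0.154  0.1  ]
top [470. 249.] 1082 [ 0.421 -0.576  0.1  ]
top [  1. 344.] 33 [0.166 0.688 0.1  ]
scene [193.  25.] 153 [ 0.156 -0.701  0.1  ]
scene [260. 171.] 31 [ 0.518 -0.03   0.1  ]
scene [285. 245.] 65 [0.649 0.167 0.1  ]
4 x [-2.58, -0.41, 2.84] [-0.003, 0.003, 0.004]
```

```bash
python3 -m creep '[[[1,-2.58,-0.41,2.84,-0.003,0.003,0.004],[1,-2.58,-0.41,2.84,-0.003,0.003,0.004],[1,-2.58,-0.41,2.84,-0.003,0.003,0.004],[1,-2.58,-0.41,2.84,-0.003,0.003,0.004],[1,0,0,0,0,0,0]]]'
python3 - <<'E'
from h import *
st()
b=[.647,.167]
plan([*b,.062],rot(.785,-.15,-1))
E
```

```text
clock: 15.15
position: [0.5387, 0.1813, 0.1696]
tool_rot: [-3.141, -0.782, -0.155]
force: [-0.4, -0.5, -0.3]
grip_width: 0.0857
finger_force: 0.0
t 15.15 grasp [0.6467 0.1646 0.0596] q [-0.2   0.84 -0.47  2.11  2.12  0.87  2.13] w 0.0857 ff 0.0 F [-0.4 -0.5 -0.3]
1 x [0.12, -0.2, -0.17] [0.003, 0.003, -0.003]
```

Close and lift.

```bash
python3 -m creep '[[[-1,0.12,-0.2,-0.17,0,0,0],[-1,0,0,0,0,0,0],[-1,0,0,0,0,0,0],[-1,0,0,0,0,0,0],[-1,0,0,0,0,0,0],[-1,0,0,0,0,0,0]]]' 60
python3 -c "from h import *; st()"
python3 -m creep '[[[-1,2.4,0,-2.4,0,0,0],[-1,2.4,0,-2.4,0,0,0],[-1,2.4,0,-2.4,0,0,0],[-1,2.4,0,-2.4,0,0,0],[-1,2.4,0,-2.4,0,0,0],[-1,0,0,0,0,0,0]]]'
python3 - <<'E'
from h import *
st()
plan(mix(-.012,-.064,.22),rot(.785,.112,1))
E
```

```text
clock: 15.9
position: [0.5398, 0.1849, 0.1755]
tool_rot: [-3.139, -0.79, -0.155]
force: [-3.7, -2.3, 12.2]
grip_width: 0.0345
finger_force: 58.7
t 15.9 grasp [0.6487 0.1684 0.0665] q [-0.21  0.83 -0.46  2.1   2.11  0.87  2.14] w 0.0345 ff 58.7 F [-3.7 -2.3 12.2]
clock: 16.65
position: [0.5389, 0.1855, 0.3272]
tool_rot: [3.128, -0.786, -0.14]
force: [-0.8, 1.3, -1.7]
grip_width: 0.0343
finger_force: 60.4
t 16.65 grasp [0.6472 0.1681 0.2177] q [-0.39  0.49 -0.23  2.08  1.7   0.59  2.49] w 0.0343 ff 60.4 F [-0.8  1.3 -1.7]
18 x [2.92, 0.82, -0.3] [-0.0, -0.016, 0.164]
```

```bash
python3 -m creep '[[[-1,0,0,0,0,0,0.17],[-1,0,0,0,0,0,0.17],[-1,0,0,0,0,0,0.17],[-1,0,0,0,0,0,0.17],[-1,0,0,0,0,0,0.17],[-1,0,0,0,0,0,0.17],[-1,0,0,0,0,0,0.17],[-1,0,0,0,0,0,0.17],[-1,0,0,0,0,0,0.17],[-1,0,0,0,0,0,0.17],[-1,0,0,0,0,0,0.17],[-1,0,0,0,0,0,0.17]]]'
python3 - <<'E'
from h import *
st()
S=plan([.64,.1,.24],rot(.785,.112,1)); plan(mix(-.012,-.064,.22),rot(.785,.112,1),start=S)
E
```

```text
clock: 18.15
position: [0.5386, 0.185, 0.3246]
tool_rot: [-2.415, 0.319, -2.07]
force: [0.2, 0.0, -2.0]
grip_width: 0.0345
finger_force: 60.7
t 18.15 grasp [0.6464 0.1676 0.2146] q [-0.21  0.52 -0.46  2.07  1.7   0.7   0.49] w 0.0345 ff 60.7 F [ 0.2  0.  -2. ]
6 x [0.81, -1.5, -0.34] [-0.028, -0.018, 0.152]
7 x [1.43, -3.56, -1.02] [0.0, 0.0, 0.0]
```

```bash
python3 -m creep '[[[-1,0.81,-1.5,-0.34,-0.028,-0.018,0.152],[-1,0.81,-1.5,-0.34,-0.028,-0.018,0.152],[-1,0.81,-1.5,-0.34,-0.028,-0.018,0.152],[-1,0.81,-1.5,-0.34,-0.028,-0.018,0.152],[-1,0.81,-1.5,-0.34,-0.028,-0.018,0.152],[-1,0.81,-1.5,-0.34,-0.028,-0.018,0.152],[-1,1.43,-3.56,-1.02,0,0,0],[-1,1.43,-3.56,-1.02,0,0,0],[-1,1.43,-3.56,-1.02,0,0,0],[-1,1.43,-3.56,-1.02,0,0,0],[-1,1.43,-3.56,-1.02,0,0,0],[-1,0,0,0,0,0,0]]]'
python3 - <<'E'
from h import *
st()
S=plan(mix(-.012,-.064,.2),rot(.785,.112,1)); plan(mix(-.012,-.064,.105),rot(.785,.112,1),start=S)
E
```

```text
clock: 19.65
position: [0.4653, -0.1025, 0.3366]
tool_rot: [-3.137, 0.786, -3.027]
force: [-0.6, 0.8, -2.0]
grip_width: 0.0342
finger_force: 60.6
t 19.65 grasp [ 0.5743 -0.0906  0.227 ] q [ 0.86  0.45 -0.87  2.29  2.61  0.27 -0.71] w 0.0342 ff 60.6 F [-0.6  0.8 -2. ]
2 x [2.19, -3.36, -0.27] [-0.001, 0.0, 0.001]
3 x [2.24, 0.0, 2.24] [0.0, 0.0, 0.0]
```

```bash
python3 -m creep '[[[-1,2.19,-3.36,-0.27,0,0,0],[-1,2.19,-3.36,-0.27,0,0,0],[-1,2.24,0,2.24,0,0,0],[-1,2.24,0,2.24,0,0,0],[-1,1.2,0,1.2,0,0,0],[-1,0,0,0,0,0,0]]]'
python3 - <<'E'
from h import *
st()
S=plan(mix(-.013,-.064,.095),rot(.785,.112,1),vmax=2); plan(mix(-.013,-.064,.087),rot(.785,.112,1),start=S)
f=grab("top"); cv2.imwrite("pics/t5.png",cv2.resize(f["image"][140:260,220:360],(700,600),interpolation=cv2.INTER_CUBIC))
E
```

```text
clock: 20.4
position: [0.44, -0.1696, 0.2295]
tool_rot: [-3.14, 0.786, -3.022]
force: [0.1, 0.9, -0.6]
grip_width: 0.0349
finger_force: 60.6
t 20.4 grasp [ 0.5489 -0.1569  0.1199] q [ 1.03  0.76 -0.87  2.33  2.86  0.46 -0.63] w 0.0349 ff 60.6 F [ 0.1  0.9 -0.6]
2 x [0.98, -0.17, 0.77] [0.002, 0.0, 0.003]
1 x [0.57, 0.0, 0.57] [0.0, 0.0, 0.0]
```

View pics/t5.png

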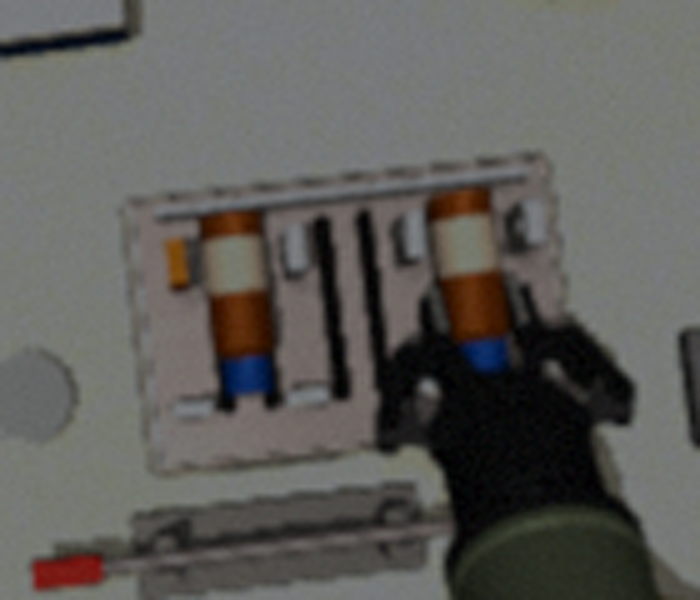

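Bottle 1 lies in lane0 at (238,310) with its base near the wall. Bottle 2 is centred over lane2 at (465,250). Next: lower and release.

```bash
python3 -m creep '[[[-1,0.98,-0.17,0.77,0,0,0.003],[-1,0.98,-0.17,0.77,0,0,0],[-1,0.4,0,0.4,0,0,0],[-1,0,0,0,0,0,0]]]'
python3 -c "from h import *; st(); plan(mix(-.013,-.064,.085),rot(.785,.112,1))"
python3 -m creep '[[[-1,0.15,0,0.15,0,0,0],[-1,0.1,0,0.1,0,0,0],[-1,0,0,0,0,0,0]]]'
python3 -c "from h import *; st()"
```

```text
clock: 20.95
position: [0.4371, -0.1744, 0.1991]
tool_rot: [-3.139, 0.784, -3.025]
force: [0.3, -0.1, -1.4]
grip_width: 0.0342
finger_force: 60.8
t 20.95 grasp [ 0.5459 -0.162   0.0894] q [ 1.02  0.84 -0.85  2.33  2.89  0.52 -0.61] w 0.0342 ff 60.8 F [ 0.3 -0.1 -1.4]
1 x [0.29, 0.1, 0.34] [0.001, -0.001, 0.003]
clock: 21.32
position: [0.4376, -0.1737, 0.1972]
tool_rot: [-3.136, 0.787, -3.02]
force: [-9.7, 4.1, 24.3]
grip_width: 0.0345
finger_force: 63.1
t 21.32 grasp [ 0.5467 -0.1613  0.0878] q [ 1.02  0.85 -0.85  2.33  2.9   0.53 -0.61] w 0.0345 ff 63.1 F [-9.7  4.1 24.3]
```

```bash
python3 -m creep '[[[0.1,0,0,0,0,0,0],[0.2,0,0,0,0,0,0],[0.2,0,0,0,0,0,0],[0.2,-1.2,0,-1.2,0,0,0],[0.2,-2.2,0,-2.2,0,0,0],[0.2,-2.2,0,-2.2,0,0,0],[1,-2.2,0,-2.2,0,0,0]]]'
python3 - <<'E'
from h import *
st()
S=plan([.60,.0,.25],rot(0,.112,1)) 
S=plan([.60,.0,.25],rot(0,.112-1.57,1)) 
S=plan([.60,.0,.25],rot(0,.112+1.57,1))
E
```

```text
clock: 22.2
position: [0.4371, -0.1742, 0.3072]
tool_rot: [-3.138, 0.784, -3.024]
force: [-0.7, -1.0, 0.4]
grip_width: 0.0678
finger_force: 0.0
t 22.2 grasp [ 0.5459 -0.1618  0.1975] q [ 1.11  0.56 -0.94  2.3   2.8   0.26 -0.68] w 0.0678 ff 0.0 F [-0.7 -1.   0.4]
6 x [-3.52, 2.57, -0.13] [-0.0, 0.131, 0.001]
11 x [-0.61, 2.54, -0.43] [0.056, 0.056, 0.135]
11 x [-2.61, -0.21, 0.2] [-0.056, 0.056, -0.134]
```

Run:
```python
from h import *
S=plan([.47,.06,.24],rot(0,.112+1.57,1))
```

```text
11 x [-2.23, 1.16, -0.04] [-0.056, 0.056, -0.134]
```

```bash
python3 -m creep '[[[1,-2.23,1.16,-0.04,-0.056,0.056,-0.134],[1,-2.23,1.16,-0.04,-0.056,0.056,-0.134],[1,-2.23,1.16,-0.04,-0.056,0.056,-0.134],[1,-2.23,1.16,-0.04,-0.056,0.056,-0.134],[1,-2.23,1.16,-0.04,-0.056,0.056,-0.134],[1,-2.23,1.16,-0.04,-0.056,0.056,-0.134],[1,-2.23,1.16,-0.04,-0.056,0.056,-0.134],[1,-2.23,1.16,-0.04,-0.056,0.056,-0.134],[1,-2.23,1.16,-0.04,-0.056,0.056,-0.134],[1,-2.23,1.16,-0.04,-0.056,0.056,-0.134],[1,-2.23,1.16,-0.04,-0.056,0.056,-0.134],[1,0,0,0,0,0,0]]]'
python3 - <<'E'
from h import *
st()
f=grab("wrist"); cv2.imwrite("pics/w6.png",f["image"])
for nm,lo,hi in (("red",(0,150,60),(6,255,255)),("orange",(7,130,80),(20,255,255))):
  for c,s_,m in blobs(f,lo,hi,60):
    P=cloud(f)[m&(f["depth"]>0)]; top=P[P[:,2]>np.percentile(P[:,2],90)-.005]
    r=cv2.minAreaRect(top[:,:2].astype(np.float32)); print(nm,np.round(c),s_[4],"z",np.round(np.median(top[:,2]),4),"ctr",np.round(r[0],4),np.round(r[1],4),r[2])
f=grab("top"); P=cloud(f)
for c,s_,m in blobs(f,(0,150,60),(6,255,255),30): print("top red",np.round(c),s_[4],np.round(ray(f,c,.064),4))
E
```

```text
clock: 23.7
position: [0.503, -0.0523, 0.3672]
tool_rot: [-2.969, 0.231, -2.074]
force: [-0.3, 0.3, -0.3]
grip_width: 0.0855
finger_force: 0.0
t 23.7 grasp [ 0.5432 -0.0345  0.2186] q [ 0.97  0.69 -1.34  2.    0.88  0.83  1.83] w 0.0855 ff 0.0 F [-0.3  0.3 -0.3]
red [480. 168.] 984 z 0.0648 ctr [0.405 0.065] [0.0156 0.04  ] 6.431663513183594
orange [182.  18.] 1979 z 0.1052 ctr [ 0.5492 -0.1596] [0.0352 0.0263] 3.891786813735962
orange [131.  64.] 709 z 0.1052 ctr [ 0.6032 -0.1533] [0.0131 0.0264] 7.832663536071777
orange [275. 185.] 2864 z 0.1356 ctr [0.5741 0.0032] [0.0236 0.0103] 7.249605178833008
orange [228. 191.] 395 z 0.1051 ctr [ 0.5972 -0.0269] [0.012  0.0267] 3.5630574226379395
top red [95. 74.] 4145 [[0.9245 0.4723 0.064 ]]
top red [233. 254.] 74 [[0.4053 0.0673 0.064 ]]
```

View pics/w6.png

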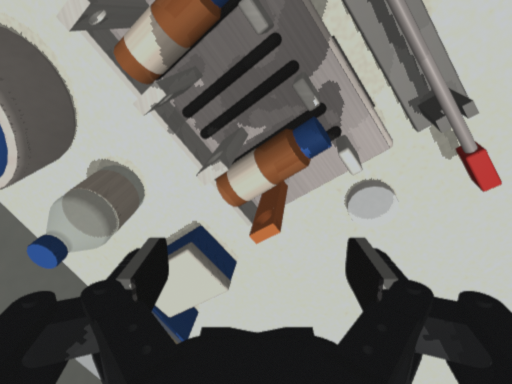

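Wrist view is sharp: handle top at (480,168), which measures z=0.065, size 16×40 mm and yaw 6.4°, as it should be. The orange upright top is at (275,185), giving (0.574,0.003,0.1356). Both bottles are well seated. Next I'll hover over the handle.

Run:
```python
from h import *
S=plan([.405,.065,.15],rot(0,.112+1.5708,1),vmax=3)
```

```text
6 x [-1.41, 2.24, 0.97] [-0.04, 0.028, -0.106]
```

```bash
python3 -m creep '[[[0.2,-1.41,2.24,0.97,-0.04,0.028,-0.106],[0.2,-1.41,2.24,0.97,-0.04,0.028,-0.106],[0.2,-1.41,2.24,0.97,-0.04,0.028,-0.106],[0.2,-1.41,2.24,0.97,-0.04,0.028,-0.106],[0.2,-1.41,2.24,0.97,-0.04,0.028,-0.106],[0.2,-1.41,2.24,0.97,-0.04,0.028,-0.106],[0.2,0,0,0,0,0,0],[0.2,0,0,0,0,0,0]]]'
python3 - <<'E'
from h import *
st()
f=grab("wrist")
for nm,lo,hi in (("red",(0,150,60),(6,255,255)),("orange",(7,130,80),(20,255,255))):
  for c,s_,m in blobs(f,lo,hi,100):
    P=cloud(f)[m&(f["depth"]>0)]; top=P[P[:,2]>np.percentile(P[:,2],90)-.005]
    r=cv2.minAreaRect(top[:,:2].astype(np.float32)); print(nm,np.round(c),s_[4],"z",np.round(np.median(top[:,2]),4),"ctr",np.round(r[0],4),np.round(r[1],4),r[2])
S=plan([.405,.065,.12],rot(0,.112+1.5708,1),vmax=3); plan([.405,.065,.055],rot(0,.112+1.5708,1),vmax=3,start=S)
E
```

```text
clock: 24.8
position: [0.4055, 0.0645, 0.3057]
tool_rot: [3.141, 0.002, -1.461]
force: [0.3, -0.6, 0.4]
grip_width: 0.0515
finger_force: 0.0
t 24.8 grasp [0.4054 0.0648 0.1507] q [ 0.69  0.75 -1.37  2.19  0.9   1.01  2.04] w 0.0515 ff 0.0 F [ 0.3 -0.6  0.4]
red [255. 200.] 981 z 0.0648 ctr [0.4041 0.0649] [0.0144 0.0384] 5.879200458526611
orange [23. 28.] 2659 z 0.1047 ctr [ 0.5369 -0.0304] [0.0273 0.0225] 8.333703994750977
2 x [-0.03, 0.03, 1.54] [0.0, 0.001, -0.001]
3 x [0.0, 0.0, 2.17] [0.0, 0.0, 0.0]
```

```bash
python3 -m creep '[[[0.2,-0.02,0.1,2.4,0,0,0],[0.2,0,0,2.4,0,0,0],[0.2,0,0,2.4,0,0,0],[0.2,0,0,2.35,0,0,0],[0.2,0,0,0,0,0,0]]]'
python3 -c "from h import *; st()"
python3 -m creep '[[[-0.3,0,0,0,0,0,0],[-0.6,0,0,0,0,0,0],[-1,0,0,0,0,0,0],[-1,0,0,0,0,0,0],[-1,0,0,0,0,0,0],[-1,0,0,0,0,0,0],[-1,0,0,0,0,0,0]]]' 120
python3 -c "from h import *; st()"
```

```text
clock: 25.48
position: [0.4039, 0.065, 0.2095]
tool_rot: [3.139, 0.002, -1.459]
force: [0.1, -0.6, 0.4]
grip_width: 0.0514
finger_force: 0.0
t 25.48 grasp [0.4035 0.0653 0.0545] q [ 0.55  0.89 -1.17  2.24  1.16  0.89  1.85] w 0.0514 ff 0.0 F [ 0.1 -0.6  0.4]
clock: 26.35
position: [0.4045, 0.0655, 0.2107]
tool_rot: [-3.141, 0.001, -1.457]
force: [5.3, -2.2, 7.6]
grip_width: 0.0138
finger_force: 117.3
t 26.35 grasp [0.4046 0.0657 0.0557] q [ 0.55  0.89 -1.18  2.24  1.16  0.89  1.85] w 0.0138 ff 117.3 F [ 5.3 -2.2  7.6]
```

```bash
python3 -m creep '[[[-1,0,0,-2,0,0,0],[-1,0,0,-3,0,0,0],[-1,0,0,-3,0,0,0],[-1,0,0,-3,0,0,0],[-1,0,0,0,0,0,0]]]'
python3 - <<'E'
from h import *
st()
r=rot(0,.112+1.5708,1)
S=plan(mix(.034,.371,.17),r,vmax=3)
f=grab("scene"); cv2.imwrite("pics/s7.png",cv2.resize(f["image"][60:240,160:380],(800,655))[:600])
E
```

```text
clock: 26.98
position: [0.4043, 0.0653, 0.3215]
tool_rot: [-3.141, 0.001, -1.458]
force: [0.2, -0.7, -1.3]
grip_width: 0.0139
finger_force: 118.4
t 26.98 grasp [0.4044 0.0655 0.1665] q [ 0.71  0.72 -1.4   2.18  0.86  1.02  2.08] w 0.0139 ff 118.4 F [ 0.2 -0.7 -1.3]
9 x [-2.16, -1.81, -0.04] [-0.0, 0.0, 0.0]
```

View pics/s7.png

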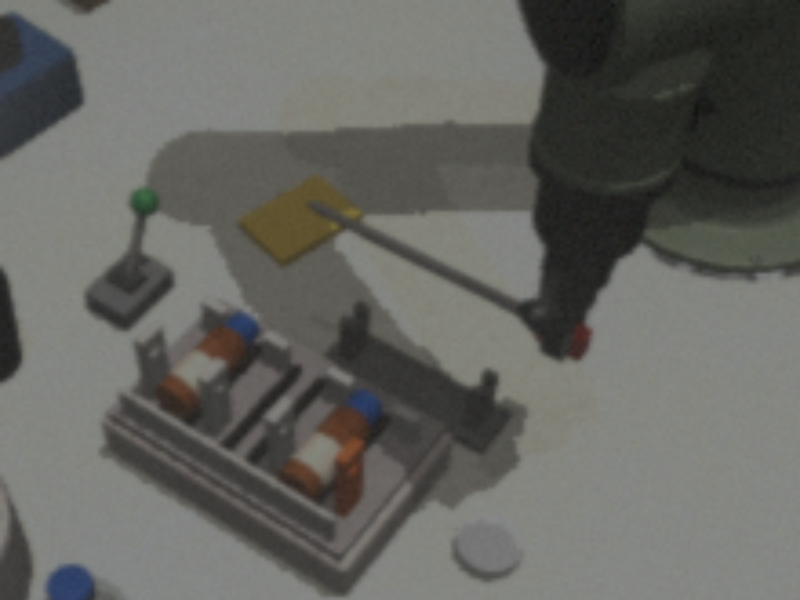

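Rod is gripped and level-looking (handle at (580,340), tip at (315,208)). Moving it to the mixer's left.

```bash
python3 -m creep '[[[-1,-2.8,-1.0,-0.04,0,0,0],[-1,-2.8,-1.0,-0.04,0,0,0],[-1,-2.8,-1.0,-0.04,0,0,0],[-1,-2.16,-1.81,-0.04,0,0,0],[-1,-2.16,-1.81,-0.04,0,0,0],[-1,-2.16,-1.81,-0.04,0,0,0],[-1,-1.52,-2.6,-0.04,0,0,0],[-1,-1.52,-2.6,-0.04,0,0,0],[-1,-1.52,-2.6,-0.04,0,0,0],[-1,0,0,0,0,0,0]]]'
python3 - <<'E'
from h import *
st()
r=rot(0,.112+1.5708,1)
S=plan(mix(.034,.371,.17),r,vmax=3)
f=grab("wrist"); cv2.imwrite("pics/w8.png",f["image"])
E
```

```text
clock: 28.28
position: [0.5437, 0.2779, 0.3224]
tool_rot: [3.139, 0.002, -1.457]
force: [-1.1, 0.6, -1.1]
grip_width: 0.0139
finger_force: 118.4
t 28.27 grasp [0.5433 0.2782 0.1674] q [ 0.15  0.9  -1.21  1.67  0.89  1.22  1.98] w 0.0139 ff 118.4 F [-1.1  0.6 -1.1]
1 x [0.15, -0.04, -0.26] [0.003, 0.002, 0.002]
```

View pics/w8.png

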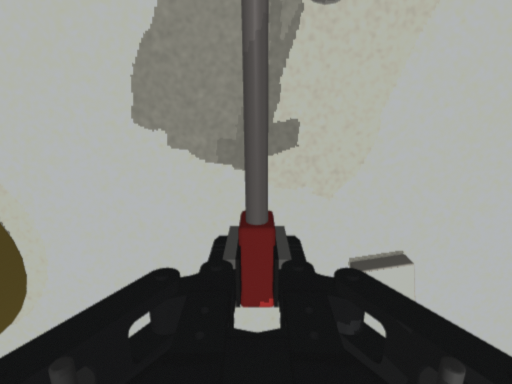

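Wrist view: rod runs straight up the image from the handle at (256,265), at columns 243–270. I'll measure its axis from the depth.

```bash
cat >> h.py <<'E'
def rodaxis():
    f=grab("wrist"); C=cloud(f); p,r=inhand(); g=p+r.apply([0,0,.155])
    m=np.zeros(f["depth"].shape,bool); m[0:200,200:320]=True
    q=C[m&(f["depth"]>0)]; q=q[abs(q[:,2]-g[2])<.025]
    e=np.array([np.sin(MY),-np.cos(MY),0]); s=(q-g)@e
    pts=[]
    for a in np.arange(s.min(),s.max(),.008):
        k=q[(s>=a)&(s<a+.008)]
        if len(k)>40:
            n=(k-g)@[np.cos(MY),np.sin(MY),0]; pts.append([((k-g)@e).mean(),(n.min()+n.max())/2,np.percentile(k[:,2]-g[2],90)-.005])
    pts=np.array(pts); A=np.polyfit(pts[:,0],pts[:,1],1); B=np.polyfit(pts[:,0],pts[:,2],1)
    print("rod seen s %.3f..%.3f side slope %.4f off %.4f | z slope %.4f off %.4f"%(pts[0,0],pts[-1,0],*A,*B))
    L=.235; tip=g+e*L+np.array([np.cos(MY),np.sin(MY),0])*np.polyval(A,L); tip[2]+=np.polyval(B,L)
    c,s_=np.cos(MY),np.sin(MY); M=lambda w:np.round([c*(w[0]-MX[0])+s_*(w[1]-MX[1]),-s_*(w[0]-MX[0])+c*(w[1]-MX[1]),w[2]],4)
    print("grasp mixer",M(g),"tip mixer",M(tip))
E
python3 - <<'E'
from h import *
rodaxis()
for n in("top","scene"):
    f=grab(n); C=cloud(f)
    c,s=np.cos(MY),np.sin(MY); X=c*(C[...,0]-MX[0])+s*(C[...,1]-MX[1]); Y=-s*(C[...,0]-MX[0])+c*(C[...,1]-MX[1]); Z=C[...,2]
    m=(Y>.09)&(Y<.3)&(Z>.13)&(Z<.2)&(abs(X-.02)<.04)&(f["depth"]>0)
    print(n,"tip Y",np.sort(Y[m])[:5].round(4),"X",np.median(X[m]).round(4),np.percentile(Z[m],[10,50,90]).round(4))
    for b in np.arange(.12,.32,.04):
        k=m&(Y>=b)&(Y<b+.04)
        if k.any(): print(round(b+.02,2),np.mean([X[k].min(),X[k].max()]).round(4),np.percentile(Z[k],80).round(4))
    # uprights tops
    for y in(.096,.032,-.032,-.096):
        k=(abs(Y-y)<.012)&(abs(X-.034)<.025)&(Z>.125)&(Z<.145)
        print("up",y,np.round([X[k].min(),X[k].max(),Y[k].min(),Y[k].max()],4) if k.any() else None)
E
```

```text
rod seen s 0.034..0.104 side slope 0.0130 off -0.0018 | z slope 0.0011 off -0.0005
grasp mixer [0.032  0.3717 0.1677] tip mixer [0.0333 0.1367 0.1675]
top tip Y [0.0919 0.0922 0.0925 0.0928 0.0931] X 0.0333 [0.1346 0.1689 0.1721]
0.14 0.0331 0.1717
0.18 0.0331 0.1713
0.22 0.0333 0.172
up 0.096 [0.0225 0.0465 0.0919 0.1016]
up 0.032 [0.0229 0.0453 0.0278 0.0376]
up -0.032 [ 0.0237  0.0459 -0.0365 -0.0263]
up -0.096 [ 0.0228  0.0469 -0.1003 -0.0899]
scene tip Y [0.092  0.0926 0.0929 0.0933 0.0935] X 0.0367 [0.1368 0.1701 0.1722]
0.14 0.0365 0.1716
0.18 0.0367 0.1722
0.22 0.0348 0.1711
0.26 0.0345 0.1716
0.3 0.0348 0.1717
up 0.096 [0.024  0.0488 0.092  0.1025]
up 0.032 [0.0248 0.0495 0.0268 0.0386]
up -0.032 [ 0.024   0.0491 -0.0366 -0.0254]
up -0.096 [ 0.0251  0.0488 -0.1008 -0.0883]
```

```bash
python3 -m creep '[[[-1,0,-0.1,1.7,0,0,0],[-1,0,0,1.7,0,0,0],[-1,0,0,1.5,0,0,0],[-1,0,0,0,0,0,0],[-1,0,0,0,0,0,0]]]'
python3 - <<'E'
from h import *
st(); rodaxis()
for n in("top","scene"):
    f=grab(n); C=cloud(f)
    c,s=np.cos(MY),np.sin(MY); X=c*(C[...,0]-MX[0])+s*(C[...,1]-MX[1]); Y=-s*(C[...,0]-MX[0])+c*(C[...,1]-MX[1]); Z=C[...,2]
    m=(Y>.108)&(Y<.3)&(Z>.1)&(Z<.15)&(abs(X-.02)<.04)&(f["depth"]>0)
    print(n,"tip Y",np.sort(Y[m])[:3].round(4))
    for b in np.arange(.12,.32,.04):
        k=m&(Y>=b)&(Y<b+.04)
        if k.any(): print(round(b+.02,2),np.mean([X[k].min(),X[k].max()]).round(4),np.percentile(Z[k],80).round(4))
E
```

```text
clock: 29.1
position: [0.5442, 0.2772, 0.2752]
tool_rot: [3.14, 0.002, -1.457]
force: [0.4, -0.2, -0.4]
grip_width: 0.0142
finger_force: 118.4
t 29.1 grasp [0.544  0.2775 0.1202] q [ 0.13  0.96 -1.16  1.7   0.96  1.16  1.95] w 0.0142 ff 118.4 F [ 0.4 -0.2 -0.4]
rod seen s 0.035..0.104 side slope 0.0120 off -0.0022 | z slope -0.0009 off -0.0004
grasp mixer [0.0339 0.3721 0.1204] tip mixer [0.0345 0.1371 0.1198]
top tip Y [0.1381 0.1382 0.1409]
0.14 0.0354 0.1249
0.18 0.0351 0.1246
scene tip Y [0.1391 0.1393 0.1412]
0.14 0.0375 0.1234
0.18 0.0379 0.1247
0.22 0.0372 0.1239
0.26 0.0367 0.1242
0.3 0.0369 0.1239
```

```bash
python3 -m creep '[[[-1,0,0.06,0.14,0,0,0],[-1,1.5,0,0,0,0,0],[-1,1.5,0,0,0,0,0],[-1,1.5,0,0,0,0,0],[-1,1,0,0,0,0,0],[-1,0,0,0,0,0,0]]]'
python3 -c "from h import *; st(); rodaxis()"
```

```text
clock: 30.0
position: [0.5501, 0.2213, 0.2734]
tool_rot: [3.14, 0.002, -1.459]
force: [-0.4, 0.5, -0.8]
grip_width: 0.0141
finger_force: 118.4
t 30.0 grasp [0.5499 0.2215 0.1184] q [ 0.24  0.94 -1.17  1.75  0.96  1.14  2.01] w 0.0141 ff 118.4 F [-0.4  0.5 -0.8]
rod seen s 0.035..0.105 side slope 0.0102 off -0.0019 | z slope 0.0001 off -0.0003
grasp mixer [0.0333 0.3166 0.1185] tip mixer [0.0337 0.0816 0.1182]
```

Through the first hole with no force. Continuing.

```bash
python3 -m creep '[[[-1,2,0,0,0,0,0],[-1,2,0,0,0,0,0],[-1,2,0,0,0,0,0],[-1,0,0,0,0,0,0]]]'
python3 -c "from h import *; st()"
python3 -m creep '[[[-1,2,0,0,0,0,0],[-1,2,0,0,0,0,0],[-1,2,0,0,0,0,0],[-1,0,0,0,0,0,0]]]'
python3 -c "from h import *; st(); rodaxis()"
```

```text
clock: 30.55
position: [0.5569, 0.162, 0.2732]
tool_rot: [3.14, 0.002, -1.459]
force: [0.7, -0.3, 0.1]
grip_width: 0.014
finger_force: 118.4
t 30.55 grasp [0.5566 0.1622 0.1182] q [ 0.35  0.93 -1.18  1.79  0.96  1.13  2.09] w 0.014 ff 118.4 F [ 0.7 -0.3  0.1]
clock: 31.05
position: [0.5639, 0.1008, 0.273]
tool_rot: [3.14, 0.001, -1.46]
force: [0.1, 0.3, -0.5]
grip_width: 0.0142
finger_force: 118.4
t 31.05 grasp [0.5636 0.101  0.118 ] q [ 0.47  0.93 -1.19  1.81  0.97  1.12  2.18] w 0.0142 ff 118.4 F [ 0.1  0.3 -0.5]
rod seen s 0.036..0.114 side slope 0.0026 off -0.0015 | z slope -0.0801 off 0.0054
grasp mixer [0.0335 0.1958 0.1181] tip mixer [ 0.0326 -0.0392  0.1048]
```

```bash
python3 -m creep '[[[-1,2,0,0,0,0,0],[-1,2,0,0,0,0,0],[-1,1.5,0,0,0,0,0],[-1,0.8,0,0,0,0,0],[-1,0,0,0,0,0,0]]]'
python3 -c "from h import *; st()"
python3 -m creep '[[[-1,0.6,0,0,0,0,0],[-1,0.4,0,0,0,0,0],[-1,0.2,0,0,0,0,0],[-1,0,0,0,0,0,0]]]'
python3 -c "from h import *; st(); p,r=inhand(); g=p+r.apply([0,0,.155]); print(-np.sin(MY)*(g[0]-MX[0])+np.cos(MY)*(g[1]-MX[1]))"
```

```text
clock: 31.72
position: [0.5707, 0.0398, 0.2731]
tool_rot: [3.14, 0.002, -1.458]
force: [2.3, -0.5, 0.9]
grip_width: 0.0141
finger_force: 118.5
t 31.73 grasp [0.5705 0.0401 0.1181] q [ 0.58  0.93 -1.19  1.81  0.97  1.12  2.29] w 0.0141 ff 118.5 F [ 2.3 -0.5  0.9]
clock: 32.22
position: [0.572, 0.0284, 0.2731]
tool_rot: [3.141, 0.002, -1.457]
force: [3.4, -1.2, 0.6]
grip_width: 0.0138
finger_force: 118.5
t 32.23 grasp [0.5718 0.0287 0.1181] q [ 0.6   0.93 -1.19  1.81  0.97  1.13  2.31] w 0.0138 ff 118.5 F [ 3.4 -1.2  0.6]
0.12169620962319261
```

```bash
python3 -m creep '[[[-1,0.15,0,0,0,0,0],[-1,0.15,0,0,0,0,0],[-1,0,0,0,0,0,0]]]'
python3 -m creep '[[[-1,0.1,0,0,0,0,0],[-1,0.1,0,0,0,0,0],[-1,0,0,0,0,0,0]]]'
```

```text
clock: 32.6
position: [0.572, 0.0274, 0.2732]
tool_rot: [3.141, 0.006, -1.455]
force: [1.0, 13.8, -4.2]
grip_width: 0.0139
finger_force: 118.0
clock: 32.98
position: [0.572, 0.0269, 0.2732]
tool_rot: [3.141, 0.009, -1.454]
force: [1.6, 26.4, -7.5]
grip_width: 0.0134
finger_force: 117.3
```

```bash
python3 -m creep '[[[-1,-0.15,0,0,0,0,0],[-0.6,0,0,0,0,0,0],[-0.3,0,0,0,0,0,0],[0,0,0,0,0,0,0],[0,0,0,0,0,0,0],[0,0,0,-1.5,0,0,0],[0,0,0,-3,0,0,0],[0,0,0,-3,0,0,0],[0,0,0,-3,0,0,0],[0,0,0,0,0,0,0]]]'
python3 - <<'E'
from h import *
st()
f=grab("wrist"); cv2.imwrite("pics/w9.png",f["image"])
for c,s_,m in blobs(f,(0,150,60),(6,255,255),100):
    P=cloud(f)[m&(f["depth"]>0)]; c_,s=np.cos(MY),np.sin(MY); Y=-s*(P[:,0]-MX[0])+c_*(P[:,1]-MX[1]); print("handle Y",np.percentile(Y,[1,99]).round(4),"z",np.percentile(P[:,2],[90]))
C=None
for n in("top","scene"):
    f=grab(n); P=cloud(f)
    for c,s_,m in blobs(f,(45,80,30),(85,255,255),4): 
        q=P[m&(f["depth"]>0)]; print(n,"green",np.round(c,1),s_[4],np.round(q.mean(0),4),q[:,2].max().round(4),np.round(ray(f,c,.092),4))
    if n=="top":
        k=(abs(P[...,0]-.5)<.08)&(abs(P[...,1]+.31)<.08)&(P[...,2]>.018)&(P[...,2]<.032)
        q=P[k]; print("block",cv2.minAreaRect(q[:,:2].astype(np.float32)))
E
```

```text
clock: 34.22
position: [0.5727, 0.0252, 0.3808]
tool_rot: [-3.14, 0.002, -1.457]
force: [-0.5, -0.5, -0.1]
grip_width: 0.0425
finger_force: 0.0
t 34.23 grasp [0.573  0.0255 0.2258] q [ 0.66  0.81 -1.3   1.73  0.82  1.27  2.41] w 0.0425 ff 0.0 F [-0.5 -0.5 -0.1]
handle Y [0.1043 0.1397] z [0.12695813]
top green [375.  229.1] 66 [ 0.4753 -0.3224  0.0981] 0.1084 [[ 0.4753 -0.3242  0.092 ]]
block ((0.5119615197181702, -0.32054391503334045), (0.06952182948589325, 0.049698878079652786), 6.371729850769043)
scene green [199.2 114.3] 26 [ 0.4802 -0.3205  0.1019] 0.1057 [[ 0.474  -0.3287  0.092 ]]
```

View pics/w9.png

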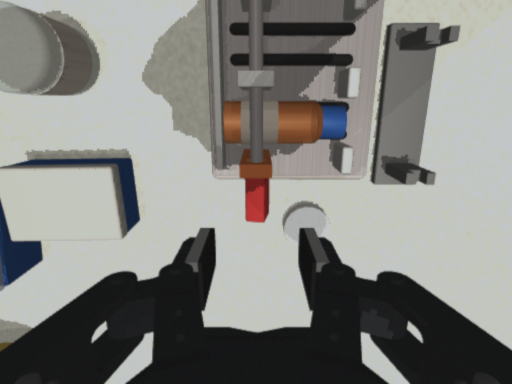

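Rod is fully home: the red handle at (257,200) is against the orange upright at (256,163), and the rod passes above the bottle. Lever ball is at (0.475,-0.324), block yaw 0.111, consistent with the given geometry. Heading to the lever.

Run:
```python
from h import *
r=rot(0,.111,1)
S=plan([.55,-.1,.23],r); plan([.42,-.331,.2],r,start=S)
```

```text
10 x [1.29, -0.57, -0.07] [0.0, -0.0, 0.157]
6 x [2.58, -3.59, 0.5] [0.0, 0.0, 0.0]
```

```bash
python3 -m creep '[[[-1,1.29,-0.57,-0.07,0,0,0.157],[-1,1.29,-0.57,-0.07,0,0,0.157],[-1,1.29,-0.57,-0.07,0,0,0.157],[-1,1.29,-0.57,-0.07,0,0,0.157],[-1,1.29,-0.57,-0.07,0,0,0.157],[-1,1.29,-0.57,-0.07,0,0,0.157],[-1,1.29,-0.57,-0.07,0,0,0.157],[-1,1.29,-0.57,-0.07,0,0,0.157],[-1,1.29,-0.57,-0.07,0,0,0.157],[-1,1.29,-0.57,-0.07,0,0,0.157]]]'
python3 - <<'E'
from h import *
st()
plan([.42,-.331,.2],rot(0,.111,1))
E
```

```text
clock: 35.62
position: [0.5497, -0.1007, 0.3841]
tool_rot: [3.139, -0.002, -3.033]
force: [0.5, -0.7, -0.3]
grip_width: -0.0
finger_force: 0.0
t 35.62 grasp [ 0.5492 -0.1004  0.2291] q [ 0.75  0.61 -0.99  1.76  0.57  1.09  1.25] w -0.0 ff 0.0 F [ 0.5 -0.7 -0.3]
6 x [2.57, -3.58, 0.48] [0.0, -0.0, -0.0]
```

```bash
python3 -m creep '[[[-1,2.57,-3.58,0.48,0,0,0],[-1,2.57,-3.58,0.48,0,0,0],[-1,2.57,-3.58,0.48,0,0,0],[-1,2.57,-3.58,0.48,0,0,0],[-1,2.57,-3.58,0.48,0,0,0],[-1,2.57,-3.58,0.48,0,0,0],[-1,0,0,0,0,0,0]]]'
python3 - <<'E'
from h import *
st(); r=rot(0,.111,1)
S=plan([.42,-.331,.093],r); plan([.515,-.3203,.093],r,start=S,vmax=1.5)
E
```

```text
clock: 36.5
position: [0.4194, -0.3339, 0.3545]
tool_rot: [3.139, -0.003, -3.032]
force: [0.5, -0.1, 0.2]
grip_width: -0.0001
finger_force: 0.0
t 36.5 grasp [ 0.4188 -0.3335  0.1995] q [ 1.25  0.62 -0.98  1.85  0.6   1.01  1.7 ] w -0.0001 ff 0.0 F [ 0.5 -0.1  0.2]
3 x [-0.04, 0.09, 3.55] [0.001, -0.001, -0.001]
7 x [-1.37, 0.0, 0.0] [0.0, 0.0, 0.0]
```

```bash
python3 -m creep '[[[-1,-0.04,0.09,3.55,0,0,0],[-1,0,0,3.55,0,0,0],[-1,0,0,3.55,0,0,0],[-1,0,0,0,0,0,0]]]'
python3 -m creep '[[[-1,-1.4,0,0,0,0,0],[-1,-1.4,0,0,0,0,0],[-1,-1.4,0,0,0,0,0],[-1,-1.4,0,0,0,0,0],[-1,-1.4,0,0,0,0,0],[-1,-1.4,0,0,0,0,0],[-1,-1.0,0,0,0,0,0],[-1,0,0,0,0,0,0]]]'
python3 - <<'E'
from h import *
st(); 
for n in("top","scene"):
    f=grab(n); P=cloud(f)
    for c,s_,m in blobs(f,(45,80,30),(85,255,255),4): 
        q=P[m&(f["depth"]>0)]; print(n,"green",np.round(c,1),s_[4],np.round(q.mean(0),4),q[:,2].max().round(4))
E
```

```text
clock: 37.0
position: [0.4214, -0.3288, 0.2476]
tool_rot: [3.136, -0.004, -3.026]
force: [-0.1, 0.4, 0.5]
grip_width: 0.0002
finger_force: 0.0
clock: 38.0
position: [0.5156, -0.319, 0.2491]
tool_rot: [3.139, -0.001, -3.027]
force: [-0.2, -0.6, 0.2]
grip_width: -0.0001
finger_force: 0.0
t 38.0 grasp [ 0.5154 -0.3186  0.0941] q [ 1.    0.84 -0.84  1.73  0.76  0.93  1.53] w -0.0001 ff 0.0 F [-0.2 -0.6  0.2]
top green [371.3 204. ] 22 [ 0.5435 -0.3118  0.105 ] 0.1111
scene green [185.7 126. ] 22 [ 0.545  -0.3117  0.1055] 0.1106
```

```bash
python3 -m creep '[[[-1,-0.6,0,0,0,0,0],[-1,-0.3,0,0,0,0,0],[-1,-0.2,0,0,0,0,0],[-1,0,0,0,0,0,0]]]'
python3 -m creep '[[[-1,-0.2,0,0,0,0,0],[-1,-0.2,0,0,0,0,0],[-1,0,0,0,0,0,0]]]'
python3 -m creep '[[[-1,-0.2,0,0,0,0,0],[-1,-0.1,0,0,0,0,0],[-1,0,0,0,0,0,0]]]'
```

```text
clock: 38.6
position: [0.526, -0.318, 0.2492]
tool_rot: [3.14, -0.001, -3.027]
force: [-0.0, -0.2, -0.4]
grip_width: -0.0005
finger_force: 0.0
clock: 38.98
position: [0.5286, -0.3179, 0.2489]
tool_rot: [3.14, -0.006, -3.028]
force: [-14.3, 0.3, 7.2]
grip_width: -0.0001
finger_force: 7.2
clock: 39.35
position: [0.5299, -0.3179, 0.2486]
tool_rot: [3.14, -0.011, -3.029]
force: [-31.9, 1.7, 19.4]
grip_width: 0.0002
finger_force: 16.3
```

End stop reached (force rising with no motion). Back off, go up and verify.

```bash
python3 -m creep '[[[-1,1,0,0,0,0,0],[-1,2,0,0,0,0,0],[-1,2,0,0,0,0,0],[-1,0,0,-3,0,0,0],[-1,0,0,-4,0,0,0],[-1,0,0,-4,0,0,0],[-1,2,0,-4,0,0,0],[-1,0,0,0,0,0,0]]]'
python3 - <<'E'
from h import *
st(); im=[]
for n in("top","scene"):
    f=grab(n); P=cloud(f); c_,s=np.cos(MY),np.sin(MY)
    for c,s_,m in blobs(f,(45,80,30),(85,255,255),4): 
        q=P[m&(f["depth"]>0)]; print(n,"green",np.round(c,1),np.round(q.mean(0),4))
    for nm,lo,hi in(("red",(0,150,60),(6,255,255)),("blue",(100,120,40),(130,255,255)),("amber",(5,120,40),(20,255,255))):
      for c,st_,m in blobs(f,lo,hi,8):
        q=P[m&(f["depth"]>0)]; X=c_*(q[:,0]-MX[0])+s*(q[:,1]-MX[1]); Y=-s*(q[:,0]-MX[0])+c_*(q[:,1]-MX[1])
        if abs(np.median(X))<.1 and abs(np.median(Y))<.16: print(n,nm,"X",np.percentile(X,[1,99]).round(3),"Y",np.percentile(Y,[1,99]).round(3),"z",q[:,2].max().round(3))
    i=f["image"]; im.append(cv2.resize(i[120:280,180:400] if n=="top" else i[80:240,150:370],(800,582)))
cv2.imwrite("pics/fin.png",cv2.resize(np.vstack(im),(412,600))); cv2.imwrite("pics/fin_s.png",im[1])
E
```

```text
clock: 40.35
position: [0.4632, -0.3259, 0.4019]
tool_rot: [-3.14, 0.001, -3.028]
force: [-0.4, -0.4, -0.2]
grip_width: -0.0001
finger_force: 0.0
t 40.35 grasp [ 0.4634 -0.3261  0.2469] q [ 1.19  0.6  -1.    1.73  0.56  1.12  1.7 ] w -0.0001 ff 0.0 F [-0.4 -0.4 -0.2]
top green [371.4 202.4] [ 0.5482 -0.3147  0.0948]
top red X [0.026 0.041] Y [0.105 0.142] z 0.128
top blue X [-0.047 -0.029] Y [-0.073 -0.05 ] z 0.105
top blue X [-0.039 -0.021] Y [0.055 0.078] z 0.106
top blue X [-0.088 -0.081] Y [-0.063 -0.052] z 0.036
top amber X [0.039 0.051] Y [-0.075 -0.047] z 0.121
top amber X [0.047 0.06 ] Y [0.051 0.082] z 0.108
top amber X [0.023 0.047] Y [0.093 0.104] z 0.138
top amber X [-0.026  0.006] Y [-0.076 -0.046] z 0.108
top amber X [-0.018  0.015] Y [0.051 0.082] z 0.109
scene green [183.7 128.7] [ 0.5546 -0.3117  0.101 ]
scene red X [0.034 0.043] Y [0.106 0.141] z 0.128
scene blue X [-0.042 -0.028] Y [-0.069 -0.053] z 0.105
scene blue X [-0.033 -0.02 ] Y [0.059 0.075] z 0.104
scene amber X [-0.02   0.006] Y [-0.067 -0.047] z 0.107
scene amber X [0.043 0.053] Y [-0.07  -0.047] z 0.107
scene amber X [-0.009  0.049] Y [0.056 0.102] z 0.137
scene amber X [0.051 0.062] Y [0.058 0.08 ] z 0.109
```

View pics/fin_s.png

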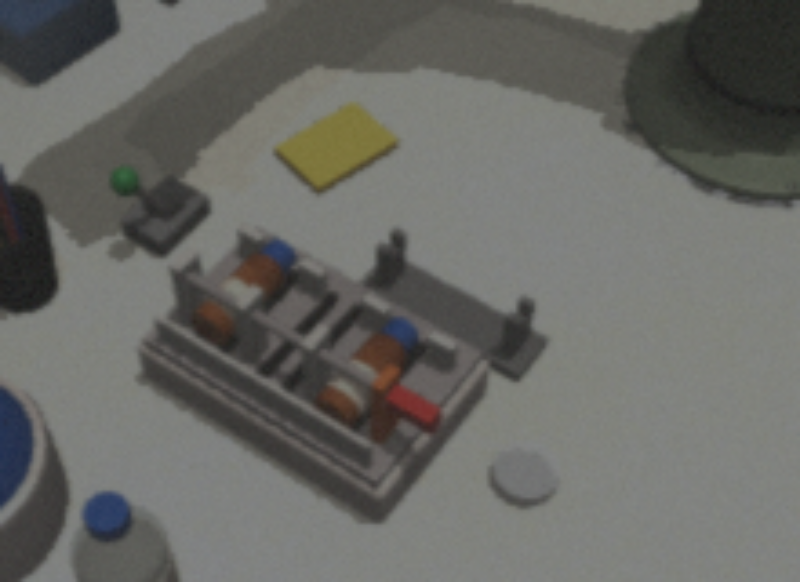

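Everything is in place: two bottles in the lanes, rod home with the handle at (415,405) against the orange upright, lever at (125,180) leaning away. Handing in.

```bash
python3 -c "
from workcell import bot
print(bot.job_done())"
```

```text
the job is handed in; nothing more can be done
None
```

Both bottles on the bench are lying in the outer lanes with caps to the front, the rod is fully home, and the run lever was then pushed to its stop; the job is handed in, no verdict was returned, and the left-lane bottle's base sits close to the back wall, about x = +60 mm of the +63 mm allowed.

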